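Bring the printer bed forward and take off the finished charm

TASK

The print job is done, but the bed has stopped with the finished blue charm under the print head. Press lightly with closed fingertips on the bare front strip of the build plate and drag the bed towards the front of the printer until it meets its front stop, with the charm still standing on the plate; keep clear of the print head and do not press so hard that the bed's levelling springs bottom out. Then lift the charm off the plate and put it in the mint-green tub, leaving the bed fully forward and the things around the printer where they are.

Things in the scene. Friction and masses are not known exactly. Their poses are not given: they have to be found in the camera images.
- printer: Fixed open-frame 3D printer, black, 440 mm wide plus a small screen sticking out at its low -y end to y = -0.305, 467 mm tall, two uprights and a cross beam. Its origin is on the bench under the middle of the gantry; its -x axis is the printer's front, the way the bed slides out (roughly towards the robot), y across it, z up.
- gantry: The printer's fixed frame and print head, not to be bumped; frame as printer. Beam at 202 to 224 mm height. Head: black block 54 mm wide at y = 0, from the beam to x = -0.056, 156 mm (nozzle tip) to 241 mm above the bench. Uprights at y = +-185 mm, with grey blocks 55 mm wide at beam height.
- bed (a joint): How far the bed has slid out to the front along the printer's -x axis, m: 0 is its rearmost place here, 0.120 its front stop. The motors are off: it takes about 4 N plus 12 N per m/s to slide, and it stays where it is left.
- plate: Build plate: flat gold-brown square on an aluminium bed, 235 x 235 x 13 mm, no handle: bare fingertips drag it by friction only (coefficient somewhere from 0.45 to 0.75). Origin on the bench below its centre, top face 90 mm above the origin; axes as the printer's. It sits on levelling springs: gives about 1 mm per 15 N after the first newton, and they bottom out when pressed with 18 N.
- plate_front (a point): Point on the plate's top face in the middle of its bare front strip, 22.5 mm behind its front edge; the strip is 235 mm wide and at least 55 mm deep in front of the charm.
- charm_mid (a point): The finished print: a blue plastic bell-shaped charm, 20 to 35 g, round, 36 mm in diameter with straight sides from its flat foot up to 30 mm, a domed top at 41 mm and a thin hanging loop on top up to 54 mm. This point is on its axis, 24 mm above its foot. It stands loose on the plate.
- charm: The same charm; origin at the centre of its foot, z along its axis.
- tub: Loose mint-green open tub, 170 (x) x 130 (y) x 58 mm high, walls and floor 4 mm; with its rim 182 x 140 mm. Origin at the centre of its underside. It stands on the bench to the left or the right.
- cone: Bystander: black cone of thread, 104 mm in diameter, 170 mm tall, origin at the centre of its foot.
- glue: Bystander: white glue bottle 30 x 50 x 124 mm tall, origin at the centre of its foot.
- mouse: Bystander: dark computer mouse 104 x 60 x 36 mm, origin at the centre of its underside.
There are look-alikes about, which are no part of the job. What is shaped like the charm but yellow is not meant.

How it is judged:
On the way, in this order (a step that is already met when the one before it is completed fails the run):
1. the bed is at its front stop (within 5 mm), dragged there by fingertips pressing on the front half of the plate, with the charm still standing on the plate (value of joint bed above 0.115 m and contact force between the fingers and plate above 1 N and x of the grasp point in the frame of plate below -0.03 m and angle between charm's own z axis and vertical below 0.2 rad and contact force between charm and plate above 0.05 N), for 0.1 s.
2. the charm is lifted off the plate (z of charm in the frame of plate above 0.105 m and value of joint bed above 0.11 m), for 0.2 s.
At the end, for the whole second after the job is handed in: The charm lies at rest inside the tub (its middle within the walls and less than 45 mm above the bench), the tub stands flat, and the bed is still within 10 mm of its front stop (x of charm_mid in the frame of tub between -0.081 and 0.081 m and y of charm_mid in the frame of tub between -0.061 and 0.061 m and z of charm_mid in the frame of tub below 0.045 m and linear speed of charm below 0.03 m/s and angle between tub's own z axis and vertical below 0.05 rad and value of joint bed above 0.11 m); the robot touches nothing.
It fails at once if the plate is pressed so hard that the springs bottom out (contact force over 19 N) (contact force between any of the fingers, the arm and plate above 19 N).
It fails at once if the print head or frame is bumped (more than 3 N) (contact force between any of the fingers, the arm and gantry above 3 N).
It fails at once if the thread, glue bottle or mouse is moved by more than 20 mm, or the tub by more than 40 mm (distance of any of cone, glue, mouse from where it was at the start of the episode above 0.02 m or distance of tub from where it was at the start of the episode above 0.04 m).
It also fails if it takes over 72 s, if anything falls off the work surface, if the arm or the gripper's body presses on something with over 40 N, if the wrist force passes 120 N, or if a joint passes its speed limit or range.

ROBOT

A 6-joint arm with a two-finger parallel gripper is mounted at the origin on the work surface. World frame = base frame: x ahead of the robot, y to its left, z up, the work surface at z = 0. Lengths are in m, angles in rad, forces in N, time in s.
With the tool pointing down it reaches from about 0.25 to 0.725 m from the base axis. Payload 4 kg.
Tool frame: the origin (TCP) lies on the centre line of the jaws, within the pads' length; the fingertips stand 14 mm ahead of it and the grasp point (between the pads) lies 5 mm behind it; z points along the fingers, x is the direction in which the jaws open and shut, and the axes are right-handed (so a half turn about z gives the same grasp; the last joint's range is limited). The gripper opens to 85 mm and grips with 20 to 120 N. Pads are 22 mm wide; open, the fingers measure 114 mm over their backs; the gripper's body (76 mm by 85 mm) begins 54 mm behind the grasp point. The pads swing forward as they close: fully open they stand 13 mm farther back than shut.
Start: joints at [-1.193, 0.241, 0.005, 1.335, 0, 1.571], TCP at [0.184, -0.465, 0.225] pointing down, gripper open.
Joint ranges: [-2.72, 2.72], [-1.05, 1.87], [-1.09, 1.28], [-1.99, 2.15], [-1.42, 1.44], [-3.14, 3.14]. Speed limits (rad/s): [2.79, 2.79, 3.14, 3.14, 3.14, 3.14].

INTERFACE

Orientations are given as a unit quaternion [x, y, z, w].
In Python, from workcell import bot gives the robot as it stands.
- The arm moves only by the tool play_rows, never from a script. Its argument "motion" is a list of rows, each an object with "fingers": the closure, from -1 (fully open) to 1 (shut), so that 0 is half open; "translation": the shift along the tool's x, y, z in cm, a list of three; "roll": the turn about the tool's z in degrees. A call has 1 to 20 rows; each row is the pose to reach, as a shift and turn from the pose commanded when the call began, along the tool's axes at that moment; what a row does not reach only later rows make up. A row lasts 1/12 s, in which the tool goes at most 41.7 mm and 7.16 degrees, less where a joint would pass 70% of its speed; a pose out of reach is approached as far as the arm can. A call with a gripper value outside its range is refused whole. The fingers move at their own pace and stop on an object; the grip force is fixed at half the most. Time passes only in rows, so rows that repeat a pose let the fingers close. It gives the time, the measured TCP pose, the force and the opening at its end, in the units of the state.
- bot.get_obs(): the state, without advancing time (a new reading comes with each control period).
- bot.camera(name): name is "scene" or "side" or "wrist"; returns a dict with "pixels" (480x640x3 uint8, red, green, blue), "intrinsics" (3x3 intrinsics, pixels), "world_to_cam" (4x4, takes a point from world to camera coordinates). Camera axes: x right, y down, z forward; pixel columns grow to the right and rows downward; lengths in m; the calibration is good to about 2 mm. A picture is of the moment at which its call begins. There is no depth.
- bot.job_done(): hands the job in, once; it reports no verdict.
The state is a dict: "clock": time; "joint_pos": joint angles; "joint_vel": joint speeds; "tau": joint torques, N m; "eef_pos": TCP position; "tool_rot": TCP orientation; "ft_force": force on the tool from outside, world axes, zero at the start; "ft_torque": the same for the moment, N m; "grip_width": finger opening in m.
Only numpy, scipy, OpenCV 4.12 (cv2) and the standard library are available. Lean on these libraries where they do the work, as an engineer would, in place of code of your own. Each camera call takes 0.05 s, during which the arm holds its last target. There are 200 camera calls.

## Working session

There is one attempt and no reset: what is moved stays moved. The work goes in short steps, Python scripts to look and compute and a tool call to move; the robot and the scene stay as the last step left them, time stands still between calls to the robot, and variables do not carry over. Pictures are saved under pics/ and viewed, about 8 in all and at most 12, crops included, and the job is handed in when it is done.

Besides the shell and the picture viewer there is one more tool, called in YAML: its name, and indented under it one key for each argument. play_rows: Moves the arm, as the interface text tells. Its arguments: {"type":"object","properties":{"motion":{"type":"array","items":{"type":"object","properties":{"fingers":{"type":"number"},"translation":{"type":"array","items":{"type":"number"}},"roll":{"type":"number"}}}}},"required":["motion"]}

```bash
mkdir -p pics; ls
cat > h.py <<'E'
import numpy as np, cv2
from workcell import bot
def snap(n,f):
    c=bot.camera(n); cv2.imwrite(f'pics/{f}.png',c['pixels'][:,:,::-1]); np.savez(f'pics/{f}.npz',K=c['intrinsics'],T=c['world_to_cam'],p=c['pixels']); return c
def load(f): return np.load(f'pics/{f}.npz')
def onplane(d,uv,z):
    K,T=d['K'],d['T']; R,t=T[:3,:3],T[:3,3]; o=-R.T@t
    r=R.T@np.linalg.solve(K,[uv[0],uv[1],1]); return o+r*(z-o[2])/r[2]
def proj(d,P):
    P=np.atleast_2d(P); q=(d['T'][:3,:3]@P.T).T+d['T'][:3,3]; q=(d['K']@q.T).T; return q[:,:2]/q[:,2:]
E
python3 - <<'E'
from h import *
for n in ['scene','side']: 
    c=snap(n,n+'0'); print(n,np.round(c['intrinsics'],1).tolist(),np.round(c['world_to_cam'],3).tolist())
o=bot.get_obs(); print(o)
E
```

```text
pics
scene [[579.0, 0.0, 318.8], [0.0, 579.0, 240.8], [0.0, 0.0, 1.0]] [[0.082, 0.997, 0.013, -0.052], [0.821, -0.06, -0.568, -0.402], [-0.566, 0.058, -0.823, 1.868], [0.0, 0.0, 0.0, 1.0]]
side [[455.7, 0.0, 320.1], [0.0, 455.7, 238.5], [0.0, 0.0, 1.0]] [[-0.732, -0.682, -0.008, 0.431], [-0.454, 0.497, -0.74, 0.343], [0.508, -0.537, -0.673, 0.744], [0.0, 0.0, 0.0, 1.0]]
{'clock': 0.1, 'joint_pos': array([-1.19296927e+00,  2.41364096e-01,  3.87687521e-03,  1.33522839e+00,
        2.23400095e-05,  1.57082243e+00]), 'joint_vel': array([ 0.00104726, -0.00194658,  0.00252718,  0.00123085, -0.00129647,
        0.00012353]), 'tau': array([-3.87930768e-04, -3.73138797e+01,  2.53009540e+01,  1.08554639e-02,
       -2.12756021e-06,  1.22022934e-05]), 'eef_pos': array([ 0.18424272, -0.46419108,  0.22379564]), 'tool_rot': array([ 8.27307718e-01, -5.61748180e-01, -7.87659024e-04, -5.48297752e-04]), 'ft_force': array([0.10891423, 0.83186287, 0.105491  ]), 'ft_torque': array([-8.83085292e-05, -2.98671886e-02,  1.72717568e-02]), 'grip_width': 0.08564370295388699}
```

View pics/scene0.png

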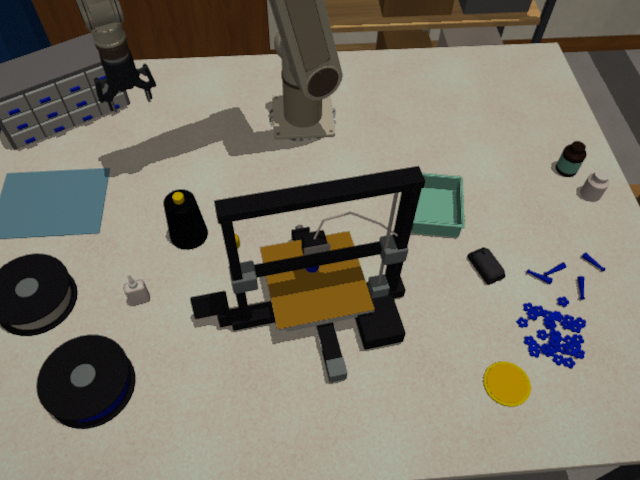

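View pics/side0.png

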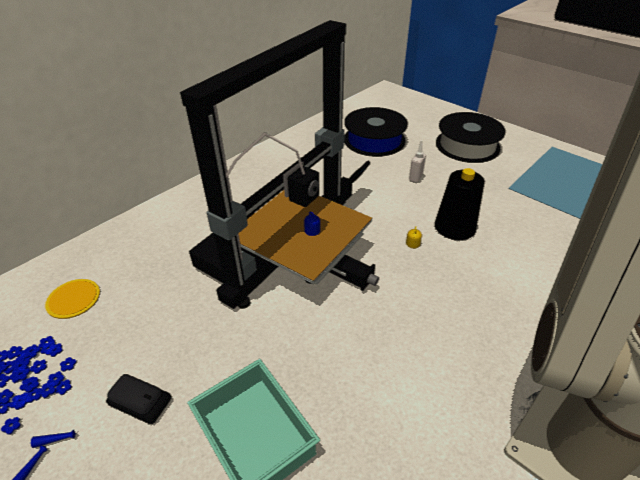

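The scene view shows the plate at about (260–374, 234–326), the blue charm at (312,266) behind the beam, the tub at (437,205), mouse (487,265), cone (186,220) and glue (136,290). In the side view the charm is at (312,223) and the plate corners at (372,218) and (310,278). The yellow decoy is at (413,238).

Run:
```python
from h import *
a=load('scene0')['p'][215:345,185:415]; b=load('side0')['p'][170:300,200:430]
im=np.vstack([cv2.resize(x,None,fx=3.4,fy=2.3,interpolation=cv2.INTER_CUBIC) if 0 else cv2.resize(x,(690,390)) for x in (a,b)])
im=cv2.resize(im,(531,600)) if 0 else im
cv2.imwrite('pics/c0.png',cv2.resize(np.hstack([cv2.resize(a,(400,226)),cv2.resize(b,(400,226))]),(800,452))[:,:,::-1])
S=load('scene0');D=load('side0')
for n,d,uvs in [('scene',S,[(260,246),(353,234),(374,310),(277,326)]),('side',D,[(372,218),(310,278)])]:
    for uv in uvs: print(n,uv,np.round(onplane(d,uv,.09),3))
# tub rim corners at z .058
for uv in [(463,176),(463,235),(412,233)]: print('tub scene',np.round(onplane(S,uv,.058),3))
for uv in [(189,404),(261,361),(320,438)]: print('tub side',np.round(onplane(D,uv,.058),3))
print('charm side base', np.round(onplane(D,(313,234),.09),3), 'mid',np.round(onplane(D,(313,225),.114),3),'scene',np.round(onplane(S,(312,267),.114),3))
for n,uv in [('cone',(187,236)),('mouse',(487,266)),('yellow',(235,247)),('glue',(137,298))]: print(n,np.round(onplane(S,uv,0),3))
# masks
for n,d in (('scene',S),('side',D)):
    hsv=cv2.cvtColor(d['p'],cv2.COLOR_RGB2HSV)
    m=cv2.inRange(hsv,(110,150,30),(130,255,255)); k,l,st,ce=cv2.connectedComponentsWithStats(m)
    print(n,[(st[i].tolist(),ce[i].round(1).tolist()) for i in range(1,k) if st[i][4]>30 and 200<ce[i][0]<420 and 170<ce[i][1]<330])
```

```text
scene (260, 246) [ 0.558 -0.144  0.09 ]
scene (353, 234) [0.538 0.096 0.09 ]
scene (374, 310) [0.76 0.12 0.09]
scene (277, 326) [ 0.785 -0.111  0.09 ]
side (372, 218) [ 0.558 -0.142  0.09 ]
side (310, 278) [0.533 0.089 0.09 ]
tub scene [0.336 0.438 0.058]
tub scene [0.54  0.392 0.058]
tub scene [0.523 0.257 0.058]
tub side [0.506 0.403 0.058]
tub side [0.48  0.269 0.058]
tub side [0.311 0.298 0.058]
charm side base [ 0.619 -0.011  0.09 ] mid [ 0.621 -0.013  0.114] scene [ 0.645 -0.019  0.114]
cone [ 0.448 -0.349  0.   ]
mouse [ 0.605  0.455 -0.   ]
yellow [ 0.494 -0.217  0.   ]
glue [ 0.634 -0.467  0.   ]
scene [([306, 266, 13, 6, 56], [312.3, 268.7])]
side [([304, 212, 16, 24, 293], [311.7, 224.2])]
```

View pics/c0.png

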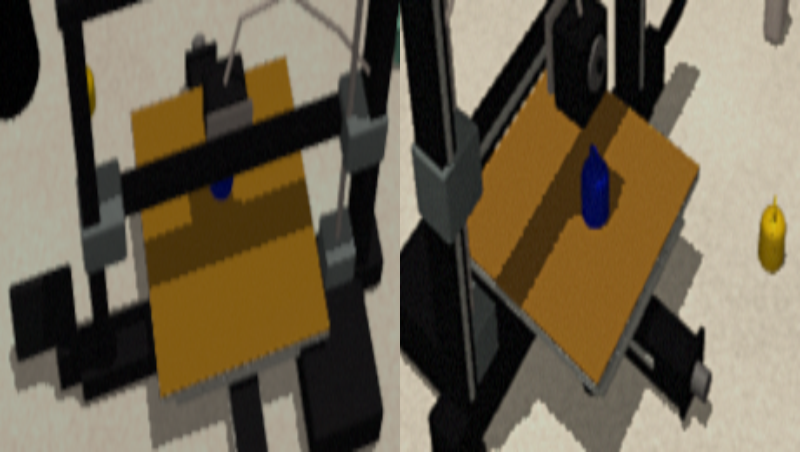

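Run:
```python
from h import *
from scipy.optimize import least_squares
S=load('scene0');D=load('side0')
def fit(obs,z,hx,hy,x0):
    def P(p,s): 
        c,n=np.cos(p[2]),np.sin(p[2]); x,y=s[0]*hx,s[1]*hy; return [p[0]+c*x-n*y,p[1]+n*x+c*y,z]
    f=lambda p:np.concatenate([proj(d,P(p,s))[0]-uv for d,s,uv in obs])
    r=least_squares(f,x0,loss='soft_l1'); print(r.x.round(4),np.degrees(r.x[2]).round(2),r.fun.round(1)); return r.x
p=fit([(S,(-1,-1),(260.9,246.9)),(S,(-1,1),(350,231.4)),(S,(1,1),(374.5,309.5)),(S,(1,-1),(278,328)),(D,(-1,-1),(371.5,218.3)),(D,(-1,1),(313,280.5))],.09,.1175,.1175,[.65,0,.1])
t=fit([(S,(-1,1),(463,176)),(S,(1,1),(463,235)),(D,(1,1),(189,404)),(D,(1,-1),(261,361)),(D,(-1,-1),(320,438))],.058,.091,.070,[.43,.34,-.1])
c,n=np.cos(p[2]),np.sin(p[2])
def inpl(P): d=np.array(P[:2])-p[:2]; return np.round([c*d[0]+n*d[1],-n*d[0]+c*d[1]],3)
for nm,d,uv,z in [('charm mid',D,(311.7,224.2),.115),('charm tip',D,(312.5,211),.142),('beam top L',S,(219,203),.467),('beam top R',S,(421,176),.467),('side top near',D,(183,95),.467),('side top far',D,(334,24),.467),('side top far2',D,(345,28),.467)]:
    w=onplane(d,uv,z); print(nm,w.round(3),inpl(w))
w=lambda x,y:np.round([p[0]+c*x-n*y,p[1]+n*x+c*y],4)
print('front pts',w(-.1,.07),w(-.1,-.07),'dir',-c,-n)
```

```text
[ 0.6586 -0.0098  0.142 ] 8.14 [-0.2 -0.5  0.2 -1.   0.7 -0.4 -0.4  0.5  0.4 -0.8 -0.8 -0.3]
[ 0.4106  0.3503 -0.1939] -11.11 [-0.6 -0.2  1.4 -8.2 -1.8 -3.5 -0.2 -4.   1.1  1.7]
charm mid [ 0.624 -0.012  0.115] [-0.035  0.003]
charm tip [ 0.631 -0.022  0.142] [-0.03  -0.008]
beam top L [ 0.714 -0.197  0.467] [ 0.028 -0.193]
beam top R [0.675 0.188 0.467] [0.044 0.193]
side top near [0.673 0.198 0.467] [0.043 0.204]
side top far [ 0.72  -0.186  0.467] [ 0.036 -0.183]
side top far2 [ 0.688 -0.182  0.467] [ 0.005 -0.175]
front pts [0.5497 0.0453] [ 0.5695 -0.0933] dir -0.9899372159447228 -0.14150727362086785
```

play_rows:
  motion:
    - {"fingers": 1, "translation": [-1.5, -3.3, 0], "roll": 2}
    - {"fingers": 1, "translation": [-3, -6.6, 0], "roll": 4}
    - {"fingers": 1, "translation": [-4.5, -10, 0], "roll": 6}
    - {"fingers": 1, "translation": [-6, -13.3, 0], "roll": 8}
    - {"fingers": 1, "translation": [-7.5, -16.7, 0], "roll": 10}
    - {"fingers": 1, "translation": [-9, -20, 0], "roll": 12}
    - {"fingers": 1, "translation": [-10.4, -23.3, 0], "roll": 13.7}
    - {"fingers": 1, "translation": [-11.9, -26.6, 0], "roll": 13.7}
    - {"fingers": 1, "translation": [-13.3, -30, 0], "roll": 13.7}
    - {"fingers": 1, "translation": [-14.8, -33.3, 0], "roll": 13.7}
    - {"fingers": 1, "translation": [-16.3, -36.6, 0], "roll": 13.7}
    - {"fingers": 1, "translation": [-17.8, -40, 0], "roll": 13.7}
    - {"fingers": 1, "translation": [-19.3, -43.3, 0], "roll": 13.7}
    - {"fingers": 1, "translation": [-20.8, -46.6, 0], "roll": 13.7}
    - {"fingers": 1, "translation": [-22.2, -50, 0], "roll": 13.7}
    - {"fingers": 1, "translation": [-22.2, -50, 0], "roll": 13.7}
    - {"fingers": 1, "translation": [-22.2, -50, 0], "roll": 13.7}
    - {"fingers": 1, "translation": [-22.2, -50, 0], "roll": 13.7}

```text
clock: 1.6
eef_pos: [0.5666, -0.0739, 0.2238]
tool_rot: [0.755, -0.656, -0.001, 0.001]
ft_force: [0.0, -0.5, -0.1]
grip_width: -0.0
```

play_rows:
  motion:
    - {"fingers": 1, "translation": [0, 0, 2], "roll": 0}
    - {"fingers": 1, "translation": [0, 0, 4], "roll": 0}
    - {"fingers": 1, "translation": [0, 0, 6], "roll": 0}
    - {"fingers": 1, "translation": [0, 0, 8], "roll": 0}
    - {"fingers": 1, "translation": [0, 0, 9.5], "roll": 0}
    - {"fingers": 1, "translation": [0, 0, 10.5], "roll": 0}
    - {"fingers": 1, "translation": [0, 0, 11], "roll": 0}
    - {"fingers": 1, "translation": [0, 0, 11.2], "roll": 0}
    - {"fingers": 1, "translation": [0, 0, 11.2], "roll": 0}
    - {"fingers": 1, "translation": [0, 0, 11.2], "roll": 0}

```text
clock: 2.43
eef_pos: [0.5679, -0.0743, 0.1137]
tool_rot: [0.754, -0.657, 0.001, -0.0]
ft_force: [0.2, 0.2, 0.4]
grip_width: 0.0001
```

Run:
```python
from h import *
snap('wrist','w1'); c=snap('side','s1')['pixels'][130:310,180:460]
w=load('w1')['p']; 
cv2.imwrite('pics/c1.png',np.hstack([cv2.resize(c,(466,300)),cv2.resize(w,(334,300))])[:,:,::-1])
o=bot.get_obs(); print(o['eef_pos'],o['ft_force'])
```

```text
[ 0.56807041 -0.07412244  0.11377561] [0.36150316 0.43521114 0.27114116]
```

View pics/c1.png

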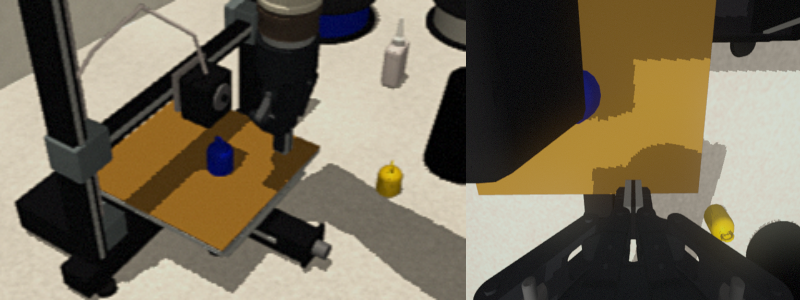

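The closed fingertips are over the front strip, well clear of the charm at crop (220,157) and of the head. I'm creeping down to contact now.

play_rows:
  motion:
    - {"fingers": 1, "translation": [0, 0, 0.2]}
    - {"fingers": 1, "translation": [0, 0, 0.4]}
    - {"fingers": 1, "translation": [0, 0, 0.6]}
    - {"fingers": 1, "translation": [0, 0, 0.7]}
    - {"fingers": 1, "translation": [0, 0, 0.7]}
    - {"fingers": 1, "translation": [0, 0, 0.7]}

```text
schema error: expected keys fingers, translation, roll
```

play_rows:
  motion:
    - {"fingers": 1, "translation": [0, 0, 0.05]}
    - {"fingers": 1, "translation": [0, 0, 0.1]}
    - {"fingers": 1, "translation": [0, 0, 0.1]}
    - {"fingers": 1, "translation": [0, 0, 0.1]}

```text
schema error: expected keys fingers, translation, roll
```

play_rows:
  motion:
    - {"fingers": 1, "translation": [0, 0, 0.2], "roll": 0}
    - {"fingers": 1, "translation": [0, 0, 0.4], "roll": 0}
    - {"fingers": 1, "translation": [0, 0, 0.6], "roll": 0}
    - {"fingers": 1, "translation": [0, 0, 0.7], "roll": 0}
    - {"fingers": 1, "translation": [0, 0, 0.7], "roll": 0}
    - {"fingers": 1, "translation": [0, 0, 0.7], "roll": 0}

```text
clock: 3.03
eef_pos: [0.5672, -0.0739, 0.1054]
tool_rot: [0.754, -0.656, -0.0, 0.0]
ft_force: [0.4, 0.7, -0.5]
grip_width: 0.0
```

play_rows:
  motion:
    - {"fingers": 1, "translation": [0, 0, 0.05], "roll": 0}
    - {"fingers": 1, "translation": [0, 0, 0.1], "roll": 0}
    - {"fingers": 1, "translation": [0, 0, 0.1], "roll": 0}
    - {"fingers": 1, "translation": [0, 0, 0.1], "roll": 0}

```text
clock: 3.37
eef_pos: [0.5673, -0.074, 0.1046]
tool_rot: [0.754, -0.656, -0.0, 0.0]
ft_force: [-0.1, 0.7, -0.5]
grip_width: -0.0
```

play_rows:
  motion:
    - {"fingers": 1, "translation": [0, 0, 0.04], "roll": 0}
    - {"fingers": 1, "translation": [0, 0, 0.08], "roll": 0}
    - {"fingers": 1, "translation": [0, 0, 0.08], "roll": 0}
    - {"fingers": 1, "translation": [0, 0, 0.08], "roll": 0}

```text
clock: 3.7
eef_pos: [0.5672, -0.074, 0.1038]
tool_rot: [0.754, -0.656, -0.0, 0.0]
ft_force: [0.7, 0.6, -0.1]
grip_width: -0.0001
```

play_rows:
  motion:
    - {"fingers": 1, "translation": [0, 0, 0.03], "roll": 0}
    - {"fingers": 1, "translation": [0, 0, 0.03], "roll": 0}
    - {"fingers": 1, "translation": [0, 0, 0.03], "roll": 0}

```text
clock: 3.95
eef_pos: [0.5673, -0.074, 0.1035]
tool_rot: [0.754, -0.656, 0.0, 0.0]
ft_force: [0.1, -0.3, -0.2]
grip_width: 0.0001
```

play_rows:
  motion:
    - {"fingers": 1, "translation": [0, 0, 0.05], "roll": 0}
    - {"fingers": 1, "translation": [0, 0, 0.05], "roll": 0}
    - {"fingers": 1, "translation": [0, 0, 0.05], "roll": 0}

```text
clock: 4.2
eef_pos: [0.5672, -0.074, 0.1029]
tool_rot: [0.754, -0.656, -0.0, 0.0]
ft_force: [0.3, 0.4, -1.5]
grip_width: -0.0001
```

play_rows:
  motion:
    - {"fingers": 1, "translation": [0, 0, 0.04], "roll": 0}
    - {"fingers": 1, "translation": [0, 0, 0.04], "roll": 0}
    - {"fingers": 1, "translation": [0, 0, 0.04], "roll": 0}

```text
clock: 4.45
eef_pos: [0.5673, -0.0739, 0.1026]
tool_rot: [0.754, -0.656, -0.0, 0.0]
ft_force: [0.1, -0.0, -0.7]
grip_width: 0.0002
```

play_rows:
  motion:
    - {"fingers": 1, "translation": [0, 0, 0.04], "roll": 0}
    - {"fingers": 1, "translation": [0, 0, 0.04], "roll": 0}
    - {"fingers": 1, "translation": [0, 0, 0.04], "roll": 0}

```text
clock: 4.7
eef_pos: [0.5673, -0.0739, 0.1022]
tool_rot: [0.754, -0.656, -0.0, 0.0]
ft_force: [0.4, 0.1, -0.6]
grip_width: 0.0003
```

play_rows:
  motion:
    - {"fingers": 1, "translation": [0, 0, 0.03], "roll": 0}
    - {"fingers": 1, "translation": [0, 0, 0.03], "roll": 0}
    - {"fingers": 1, "translation": [0, 0, 0.03], "roll": 0}

```text
clock: 4.95
eef_pos: [0.5673, -0.074, 0.1019]
tool_rot: [0.754, -0.656, -0.0, 0.0]
ft_force: [-0.2, -0.2, -0.1]
grip_width: 0.0001
```

play_rows:
  motion:
    - {"fingers": 1, "translation": [0, 0, 0.05], "roll": 0}
    - {"fingers": 1, "translation": [0, 0, 0.05], "roll": 0}
    - {"fingers": 1, "translation": [0, 0, 0.05], "roll": 0}

```text
clock: 5.2
eef_pos: [0.5673, -0.074, 0.1014]
tool_rot: [0.754, -0.656, -0.0, 0.0]
ft_force: [-0.4, 0.1, 0.7]
grip_width: -0.0001
```

Run:
```python
from h import *
L=[]
for i in range(4): 
    bot.camera('wrist'); o=bot.get_obs(); L.append(np.r_[o['eef_pos'],o['ft_force']])
print(np.mean(L,0).round(4),np.std(L,0).round(4))
```

```text
[ 0.5673 -0.074   0.1014  0.4146 -0.2266 -0.0697] [0.     0.     0.     0.2499 0.5025 0.3934]
```

play_rows:
  motion:
    - {"fingers": 1, "translation": [0, 0, 0.05], "roll": 0}
    - {"fingers": 1, "translation": [0, 0, 0.05], "roll": 0}
    - {"fingers": 1, "translation": [0, 0, 0.05], "roll": 0}

```text
clock: 5.65
eef_pos: [0.5673, -0.074, 0.1009]
tool_rot: [0.754, -0.656, -0.0, 0.0]
ft_force: [-0.3, 0.4, -0.4]
grip_width: 0.0001
```

play_rows:
  motion:
    - {"fingers": 1, "translation": [0, 0, 0.04], "roll": 0}
    - {"fingers": 1, "translation": [0, 0, 0.04], "roll": 0}
    - {"fingers": 1, "translation": [0, 0, 0.04], "roll": 0}

```text
clock: 5.9
eef_pos: [0.5672, -0.074, 0.1005]
tool_rot: [0.754, -0.656, -0.0, 0.0]
ft_force: [-0.6, 0.8, 0.3]
grip_width: 0.0002
```

play_rows:
  motion:
    - {"fingers": 1, "translation": [0, 0, 0.03], "roll": 0}
    - {"fingers": 1, "translation": [0, 0, 0.03], "roll": 0}
    - {"fingers": 1, "translation": [0, 0, 0.03], "roll": 0}

```text
clock: 6.15
eef_pos: [0.5673, -0.074, 0.1002]
tool_rot: [0.754, -0.656, -0.0, 0.0]
ft_force: [-0.1, 0.2, -1.2]
grip_width: 0.0004
```

play_rows:
  motion:
    - {"fingers": 1, "translation": [0, 0, 0.05], "roll": 0}
    - {"fingers": 1, "translation": [0, 0, 0.05], "roll": 0}
    - {"fingers": 1, "translation": [0, 0, 0.05], "roll": 0}

```text
clock: 6.4
eef_pos: [0.5673, -0.074, 0.0997]
tool_rot: [0.754, -0.656, -0.0, 0.0]
ft_force: [0.3, -0.6, -0.2]
grip_width: 0.0
```

Run:
```python
from h import *
L=[]
for i in range(4): 
    bot.camera('wrist'); o=bot.get_obs(); L.append(np.r_[o['eef_pos'],o['ft_force']])
print(np.mean(L,0).round(4),np.std(L,0).round(4))
a=snap('side','s2')['pixels'][150:250,250:400]; b=load('w1')['p']; b=snap('wrist','w2')['pixels'][300:480,230:470]
cv2.imwrite('pics/c2.png',np.hstack([cv2.resize(a,(450,300)),cv2.resize(b,(350,300))])[:,:,::-1])
```

```text
[ 0.5673 -0.074   0.0997  0.393  -0.1354  0.2745] [0.     0.     0.     0.5608 0.2966 0.5073]
```

View pics/c2.png

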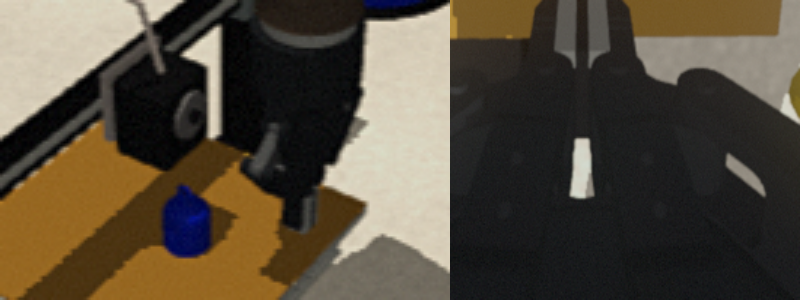

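The side view shows the tips at about crop (300,232), touching or just above the plate, with no force yet. I'll keep creeping down.

play_rows:
  motion:
    - {"fingers": 1, "translation": [0, 0, 0.05], "roll": 0}
    - {"fingers": 1, "translation": [0, 0, 0.05], "roll": 0}
    - {"fingers": 1, "translation": [0, 0, 0.05], "roll": 0}

```text
clock: 6.95
eef_pos: [0.5673, -0.0739, 0.0992]
tool_rot: [0.754, -0.656, -0.0, 0.0]
ft_force: [0.1, -0.2, -0.0]
grip_width: 0.0002
```

play_rows:
  motion:
    - {"fingers": 1, "translation": [0, 0, 0.03], "roll": 0}
    - {"fingers": 1, "translation": [0, 0, 0.03], "roll": 0}
    - {"fingers": 1, "translation": [0, 0, 0.03], "roll": 0}

```text
clock: 7.2
eef_pos: [0.5673, -0.074, 0.0989]
tool_rot: [0.754, -0.656, -0.0, 0.0]
ft_force: [-0.1, 0.3, -0.3]
grip_width: -0.0
```

play_rows:
  motion:
    - {"fingers": 1, "translation": [0, 0, 0.03], "roll": 0}
    - {"fingers": 1, "translation": [0, 0, 0.03], "roll": 0}
    - {"fingers": 1, "translation": [0, 0, 0.03], "roll": 0}

```text
clock: 7.45
eef_pos: [0.5673, -0.074, 0.0986]
tool_rot: [0.754, -0.656, -0.0, 0.0]
ft_force: [-0.0, -0.6, 0.1]
grip_width: 0.0001
```

play_rows:
  motion:
    - {"fingers": 1, "translation": [0, 0, 0.03], "roll": 0}
    - {"fingers": 1, "translation": [0, 0, 0.03], "roll": 0}
    - {"fingers": 1, "translation": [0, 0, 0.03], "roll": 0}

```text
clock: 7.7
eef_pos: [0.5673, -0.0739, 0.0983]
tool_rot: [0.754, -0.656, -0.0, 0.0]
ft_force: [0.6, -0.1, 0.4]
grip_width: 0.0002
```

play_rows:
  motion:
    - {"fingers": 1, "translation": [0, 0, 0.05], "roll": 0}
    - {"fingers": 1, "translation": [0, 0, 0.05], "roll": 0}
    - {"fingers": 1, "translation": [0, 0, 0.05], "roll": 0}

```text
clock: 7.95
eef_pos: [0.5673, -0.074, 0.0978]
tool_rot: [0.754, -0.656, -0.0, 0.0]
ft_force: [-0.1, -0.1, 0.2]
grip_width: 0.0001
```

play_rows:
  motion:
    - {"fingers": 1, "translation": [0, 0, 0.04], "roll": 0}
    - {"fingers": 1, "translation": [0, 0, 0.04], "roll": 0}
    - {"fingers": 1, "translation": [0, 0, 0.04], "roll": 0}

```text
clock: 8.2
eef_pos: [0.5672, -0.074, 0.0973]
tool_rot: [0.754, -0.656, -0.0, 0.0]
ft_force: [-0.7, -0.5, -0.0]
grip_width: 0.0001
```

Run:
```python
from h import *
L=[]
for i in range(4): 
    bot.camera('wrist'); o=bot.get_obs(); L.append(np.r_[o['eef_pos'],o['ft_force'],o['ft_torque']])
print(np.mean(L,0).round(4),np.std(L,0).round(3)); print(o['tau'].round(2))
D=load('side0')
for z in (.084,.09,.095,.1): print(z,proj(D,[.5673,-.074,z]),proj(load('scene0'),[.5673,-.074,z]))
a=snap('side','s3')['pixels'][200:245,320:390]; b=snap('scene','sc3')['pixels'][215:275,250:340]
cv2.imwrite('pics/c3.png',np.hstack([cv2.resize(a,(420,270)),cv2.resize(b,(380,270))])[:,:,::-1])
```

```text
[ 0.5673 -0.074   0.0974  0.1454 -0.0241  0.1391 -0.0073  0.0087  0.0097] [0.    0.    0.    0.255 0.218 0.469 0.026 0.017 0.017]
[  0.   -45.65  23.2    0.     0.    -0.  ]
0.084 [[349.58439723 232.56160789]] [[287.97402027 248.80281088]]
0.09 [[349.67943117 230.53787525]] [[287.90229957 247.48582438]]
0.095 [[349.75920777 228.83904509]] [[287.84216318 246.38155724]]
0.1 [[349.83951882 227.12883397]] [[287.78168818 245.2710724 ]]
```

View pics/c3.png

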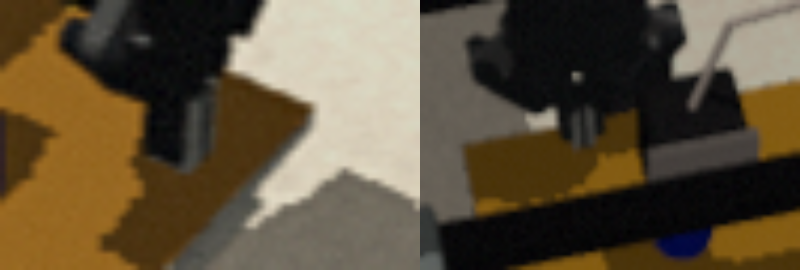

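The tip appears at a height of about 0.090–0.095 m, so the shut tips reach less far ahead of the TCP than stated. Continuing in small steps.

play_rows:
  motion:
    - {"fingers": 1, "translation": [0, 0, 0.04], "roll": 0}
    - {"fingers": 1, "translation": [0, 0, 0.04], "roll": 0}
    - {"fingers": 1, "translation": [0, 0, 0.04], "roll": 0}

```text
clock: 8.75
eef_pos: [0.5672, -0.074, 0.097]
tool_rot: [0.754, -0.656, -0.0, 0.0]
ft_force: [0.8, -0.6, 0.5]
grip_width: -0.0001
```

play_rows:
  motion:
    - {"fingers": 1, "translation": [0, 0, 0.04], "roll": 0}
    - {"fingers": 1, "translation": [0, 0, 0.04], "roll": 0}
    - {"fingers": 1, "translation": [0, 0, 0.04], "roll": 0}

```text
clock: 9.0
eef_pos: [0.5673, -0.074, 0.0966]
tool_rot: [0.754, -0.656, -0.0, 0.0]
ft_force: [0.5, 0.5, 0.1]
grip_width: -0.0002
```

play_rows:
  motion:
    - {"fingers": 1, "translation": [0, 0, 0.04], "roll": 0}
    - {"fingers": 1, "translation": [0, 0, 0.04], "roll": 0}
    - {"fingers": 1, "translation": [0, 0, 0.04], "roll": 0}

```text
clock: 9.25
eef_pos: [0.5672, -0.0739, 0.0962]
tool_rot: [0.754, -0.656, -0.0, 0.0]
ft_force: [-0.5, 0.2, 0.4]
grip_width: 0.0003
```

play_rows:
  motion:
    - {"fingers": 1, "translation": [0, 0, 0.04], "roll": 0}
    - {"fingers": 1, "translation": [0, 0, 0.04], "roll": 0}
    - {"fingers": 1, "translation": [0, 0, 0.04], "roll": 0}

```text
clock: 9.5
eef_pos: [0.5672, -0.0739, 0.0958]
tool_rot: [0.754, -0.656, -0.0, 0.0]
ft_force: [-0.1, 0.4, 0.0]
grip_width: -0.0
```

play_rows:
  motion:
    - {"fingers": 1, "translation": [0, 0, 0.04], "roll": 0}
    - {"fingers": 1, "translation": [0, 0, 0.04], "roll": 0}
    - {"fingers": 1, "translation": [0, 0, 0.04], "roll": 0}

```text
clock: 9.75
eef_pos: [0.5673, -0.074, 0.0954]
tool_rot: [0.754, -0.656, -0.0, -0.0]
ft_force: [-0.2, -0.0, -0.2]
grip_width: 0.0003
```

play_rows:
  motion:
    - {"fingers": 1, "translation": [0, 0, 0.04], "roll": 0}
    - {"fingers": 1, "translation": [0, 0, 0.04], "roll": 0}
    - {"fingers": 1, "translation": [0, 0, 0.04], "roll": 0}

```text
clock: 10.0
eef_pos: [0.5673, -0.074, 0.095]
tool_rot: [0.754, -0.656, -0.0, 0.0]
ft_force: [0.2, 0.0, 0.6]
grip_width: -0.0001
```

play_rows:
  motion:
    - {"fingers": 1, "translation": [0, 0, 0.04], "roll": 0}
    - {"fingers": 1, "translation": [0, 0, 0.04], "roll": 0}
    - {"fingers": 1, "translation": [0, 0, 0.04], "roll": 0}

```text
clock: 10.25
eef_pos: [0.5673, -0.0739, 0.0946]
tool_rot: [0.754, -0.656, -0.0, 0.0]
ft_force: [0.8, 0.8, 0.1]
grip_width: 0.0001
```

play_rows:
  motion:
    - {"fingers": 1, "translation": [0, 0, 0.04], "roll": 0}
    - {"fingers": 1, "translation": [0, 0, 0.04], "roll": 0}
    - {"fingers": 1, "translation": [0, 0, 0.04], "roll": 0}

```text
clock: 10.5
eef_pos: [0.5673, -0.074, 0.0942]
tool_rot: [0.754, -0.656, -0.0, 0.0]
ft_force: [-0.7, -0.3, 1.1]
grip_width: -0.0
```

Run:
```python
from h import *
L=[]
for i in range(6): 
    bot.camera('wrist'); o=bot.get_obs(); L.append(np.r_[o['eef_pos'],o['ft_force'],o['ft_torque']])
print(np.mean(L,0).round(4),np.std(L,0).round(3)); print(o['tau'].round(2))
```

```text
[ 5.673e-01 -7.400e-02  9.420e-02  5.720e-02  1.378e-01 -3.663e-01
  4.000e-04 -1.250e-02 -3.000e-03] [0.    0.    0.    0.201 0.311 0.347 0.032 0.022 0.019]
[  0.   -45.7   23.12   0.     0.    -0.  ]
```

play_rows:
  motion:
    - {"fingers": 1, "translation": [0, 0, 0.05], "roll": 0}
    - {"fingers": 1, "translation": [0, 0, 0.05], "roll": 0}
    - {"fingers": 1, "translation": [0, 0, 0.05], "roll": 0}

```text
clock: 11.05
eef_pos: [0.5673, -0.074, 0.0937]
tool_rot: [0.754, -0.656, -0.0, 0.0]
ft_force: [0.5, 0.8, -0.2]
grip_width: 0.0002
```

play_rows:
  motion:
    - {"fingers": 1, "translation": [0, 0, 0.05], "roll": 0}
    - {"fingers": 1, "translation": [0, 0, 0.05], "roll": 0}
    - {"fingers": 1, "translation": [0, 0, 0.05], "roll": 0}

```text
clock: 11.3
eef_pos: [0.5672, -0.074, 0.0931]
tool_rot: [0.754, -0.656, -0.0, 0.0]
ft_force: [-0.8, 0.8, 0.6]
grip_width: 0.0002
```

play_rows:
  motion:
    - {"fingers": 1, "translation": [0, 0, 0.05], "roll": 0}
    - {"fingers": 1, "translation": [0, 0, 0.05], "roll": 0}
    - {"fingers": 1, "translation": [0, 0, 0.05], "roll": 0}

```text
clock: 11.55
eef_pos: [0.5673, -0.074, 0.0927]
tool_rot: [0.754, -0.656, -0.0, 0.0]
ft_force: [0.6, 0.9, -0.1]
grip_width: 0.0001
```

play_rows:
  motion:
    - {"fingers": 1, "translation": [0, 0, 0.04], "roll": 0}
    - {"fingers": 1, "translation": [0, 0, 0.04], "roll": 0}
    - {"fingers": 1, "translation": [0, 0, 0.04], "roll": 0}

```text
clock: 11.8
eef_pos: [0.5673, -0.074, 0.0923]
tool_rot: [0.754, -0.656, -0.0, 0.0]
ft_force: [0.6, -1.0, 0.6]
grip_width: -0.0
```

Run:
```python
from h import *
L=[]
for i in range(6): 
    bot.camera('wrist'); o=bot.get_obs(); L.append(np.r_[o['eef_pos'],o['ft_force'],o['ft_torque']])
print(np.mean(L,0).round(4),np.std(L,0).round(3)); print(o['tau'].round(2))
a=snap('side','s4')['pixels'][200:245,320:390]; b=snap('scene','sc4')['pixels'][215:275,250:340]
cv2.imwrite('pics/c4.png',np.hstack([cv2.resize(a,(420,270)),cv2.resize(b,(380,270))])[:,:,::-1])
```

```text
[ 0.5673 -0.074   0.0923  0.2076  0.0419  0.0521  0.0205  0.0016 -0.0052] [0.    0.    0.    0.388 0.662 0.345 0.015 0.023 0.024]
[  0.   -45.72  23.07   0.     0.     0.  ]
```

View pics/c4.png

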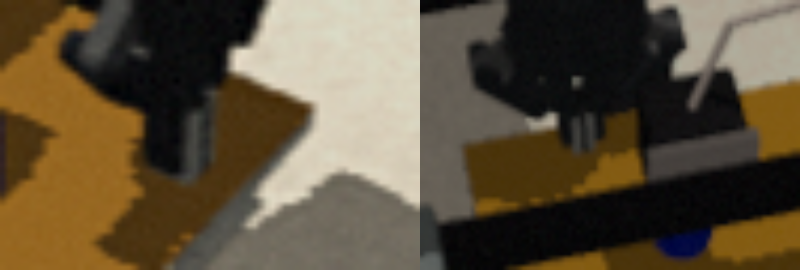

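Run:
```python
from h import *
D=load('side0');S=load('scene0')
ty=np.array([-.99,-.141,0]);tx=np.array([.141,-.99,0])
for z in (.09,.095,.1,.105):
    c=np.array([.5673,-.074,z])
    for s in (-1,1):
        for q in (-1,1): print(z,s,q,proj(D,c+s*.011*ty+q*.008*tx)[0].round(1),proj(S,c+s*.011*ty+q*.008*tx)[0].round(1))
```

```text
0.09 -1 -1 [343.6 230.7] [291.8 250.5]
0.09 -1 1 [347.4 226.8] [285.6 251.6]
0.09 1 -1 [352.  234.4] [290.2 243.4]
0.09 1 1 [355.8 230.4] [284.  244.5]
0.095 -1 -1 [343.6 229. ] [291.8 249.4]
0.095 -1 1 [347.5 225.1] [285.6 250.5]
0.095 1 -1 [352.1 232.7] [290.1 242.3]
0.095 1 1 [355.9 228.7] [283.9 243.4]
0.1 -1 -1 [343.7 227.3] [291.7 248.2]
0.1 -1 1 [347.6 223.4] [285.5 249.4]
0.1 1 -1 [352.2 231. ] [290.  241.2]
0.1 1 1 [356. 227.] [283.8 242.3]
0.105 -1 -1 [343.7 225.5] [291.7 247.1]
0.105 -1 1 [347.6 221.6] [285.4 248.3]
0.105 1 -1 [352.3 229.2] [290.  240.1]
0.105 1 1 [356.1 225.3] [283.8 241.2]
```

Projecting the tip's corners puts the tips at about 0.100 m in both views, so contact should be roughly 8 mm lower. I'll go 3 mm, then continue in small steps.

play_rows:
  motion:
    - {"fingers": 1, "translation": [0, 0, 0.05], "roll": 0}
    - {"fingers": 1, "translation": [0, 0, 0.1], "roll": 0}
    - {"fingers": 1, "translation": [0, 0, 0.1], "roll": 0}

```text
clock: 12.45
eef_pos: [0.5672, -0.074, 0.0912]
tool_rot: [0.754, -0.656, -0.0, 0.0]
ft_force: [0.2, 0.3, -0.1]
grip_width: 0.0002
```

play_rows:
  motion:
    - {"fingers": 1, "translation": [0, 0, 0.05], "roll": 0}
    - {"fingers": 1, "translation": [0, 0, 0.07], "roll": 0}
    - {"fingers": 1, "translation": [0, 0, 0.07], "roll": 0}

```text
clock: 12.7
eef_pos: [0.5672, -0.0739, 0.0905]
tool_rot: [0.754, -0.656, -0.0, 0.0]
ft_force: [0.1, -1.0, -0.4]
grip_width: 0.0001
```

play_rows:
  motion:
    - {"fingers": 1, "translation": [0, 0, 0.05], "roll": 0}
    - {"fingers": 1, "translation": [0, 0, 0.07], "roll": 0}
    - {"fingers": 1, "translation": [0, 0, 0.07], "roll": 0}

```text
clock: 12.95
eef_pos: [0.5672, -0.0739, 0.0898]
tool_rot: [0.754, -0.656, -0.0, 0.0]
ft_force: [-0.6, -0.3, -0.8]
grip_width: 0.0001
```

play_rows:
  motion:
    - {"fingers": 1, "translation": [0, 0, 0.05], "roll": 0}
    - {"fingers": 1, "translation": [0, 0, 0.06], "roll": 0}
    - {"fingers": 1, "translation": [0, 0, 0.06], "roll": 0}

```text
clock: 13.2
eef_pos: [0.5672, -0.074, 0.0892]
tool_rot: [0.754, -0.656, -0.0, 0.0]
ft_force: [-0.1, 0.1, -0.2]
grip_width: 0.0001
```

play_rows:
  motion:
    - {"fingers": 1, "translation": [0, 0, 0.05], "roll": 0}
    - {"fingers": 1, "translation": [0, 0, 0.06], "roll": 0}
    - {"fingers": 1, "translation": [0, 0, 0.06], "roll": 0}

```text
clock: 13.45
eef_pos: [0.5673, -0.074, 0.0887]
tool_rot: [0.754, -0.656, -0.0, 0.0]
ft_force: [-0.4, 0.1, 0.2]
grip_width: -0.0001
```

play_rows:
  motion:
    - {"fingers": 1, "translation": [0, 0, 0.05], "roll": 0}
    - {"fingers": 1, "translation": [0, 0, 0.06], "roll": 0}
    - {"fingers": 1, "translation": [0, 0, 0.06], "roll": 0}

```text
clock: 13.7
eef_pos: [0.5673, -0.0739, 0.0881]
tool_rot: [0.754, -0.656, -0.0, 0.0]
ft_force: [-0.0, -0.7, 0.4]
grip_width: 0.0003
```

Run:
```python
from h import *
L=[]
for i in range(4): 
    bot.camera('wrist'); o=bot.get_obs(); L.append(np.r_[o['eef_pos'],o['ft_force'],o['ft_torque']])
print(np.mean(L,0).round(4)); print(o['tau'].round(2),o['joint_pos'].round(4))
w=snap('wrist','w5')['pixels']; a=snap('side','s5')['pixels'][200:245,320:390]
cv2.imwrite('pics/c5.png',np.hstack([cv2.resize(a,(420,270)),cv2.resize(w,(360,270))])[:,:,::-1])
```

```text
[ 0.5673 -0.074   0.0881  0.4035 -0.2992 -0.4635  0.0056 -0.0023  0.0206]
[  0.   -45.78  22.95   0.     0.    -0.  ] [-0.1297  0.4726 -0.0262  1.072   0.      2.8733]
```

View pics/c5.png

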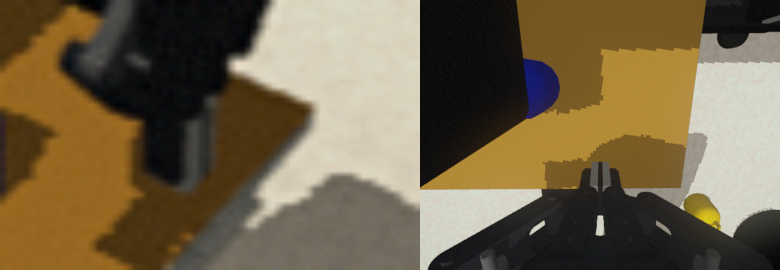

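The tips are still slightly above the plate (side crop about (188,188)), and the charm is standing well clear.

play_rows:
  motion:
    - {"fingers": 1, "translation": [0, 0, 0.06], "roll": 0}
    - {"fingers": 1, "translation": [0, 0, 0.08], "roll": 0}
    - {"fingers": 1, "translation": [0, 0, 0.08], "roll": 0}

```text
clock: 14.25
eef_pos: [0.5672, -0.074, 0.0872]
tool_rot: [0.754, -0.656, -0.0, 0.0]
ft_force: [-0.0, -0.6, -0.9]
grip_width: -0.0002
```

play_rows:
  motion:
    - {"fingers": 1, "translation": [0, 0, 0.05], "roll": 0}
    - {"fingers": 1, "translation": [0, 0, 0.06], "roll": 0}
    - {"fingers": 1, "translation": [0, 0, 0.06], "roll": 0}

```text
clock: 14.5
eef_pos: [0.5672, -0.074, 0.0866]
tool_rot: [0.754, -0.656, -0.0, 0.0]
ft_force: [-0.1, 0.5, 0.4]
grip_width: 0.0002
```

play_rows:
  motion:
    - {"fingers": 1, "translation": [0, 0, 0.05], "roll": 0}
    - {"fingers": 1, "translation": [0, 0, 0.06], "roll": 0}
    - {"fingers": 1, "translation": [0, 0, 0.06], "roll": 0}

```text
clock: 14.75
eef_pos: [0.5672, -0.0739, 0.086]
tool_rot: [0.754, -0.656, -0.0, 0.0]
ft_force: [-0.3, -0.4, -0.1]
grip_width: -0.0001
```

play_rows:
  motion:
    - {"fingers": 1, "translation": [0, 0, 0.05], "roll": 0}
    - {"fingers": 1, "translation": [0, 0, 0.05], "roll": 0}
    - {"fingers": 1, "translation": [0, 0, 0.05], "roll": 0}

```text
clock: 15.0
eef_pos: [0.5672, -0.0739, 0.0856]
tool_rot: [0.754, -0.656, -0.0, 0.0]
ft_force: [1.0, -0.1, 0.3]
grip_width: 0.0001
```

play_rows:
  motion:
    - {"fingers": 1, "translation": [0, 0, 0.05], "roll": 0}
    - {"fingers": 1, "translation": [0, 0, 0.06], "roll": 0}
    - {"fingers": 1, "translation": [0, 0, 0.06], "roll": 0}

```text
clock: 15.25
eef_pos: [0.5673, -0.074, 0.085]
tool_rot: [0.754, -0.656, -0.0, 0.0]
ft_force: [-0.3, -0.3, -0.2]
grip_width: 0.0002
```

play_rows:
  motion:
    - {"fingers": 1, "translation": [0, 0, 0.05], "roll": 0}
    - {"fingers": 1, "translation": [0, 0, 0.06], "roll": 0}
    - {"fingers": 1, "translation": [0, 0, 0.06], "roll": 0}

```text
clock: 15.5
eef_pos: [0.5672, -0.074, 0.0844]
tool_rot: [0.754, -0.656, -0.0, 0.0]
ft_force: [-0.2, 0.1, -0.0]
grip_width: -0.0001
```

play_rows:
  motion:
    - {"fingers": 1, "translation": [0, 0, 0.05], "roll": 0}
    - {"fingers": 1, "translation": [0, 0, 0.06], "roll": 0}
    - {"fingers": 1, "translation": [0, 0, 0.06], "roll": 0}

```text
clock: 15.75
eef_pos: [0.5673, -0.074, 0.0838]
tool_rot: [0.754, -0.656, -0.0, 0.0]
ft_force: [0.1, 0.1, 0.6]
grip_width: -0.0005
```

play_rows:
  motion:
    - {"fingers": 1, "translation": [0, 0, 0.05], "roll": 0}
    - {"fingers": 1, "translation": [0, 0, 0.05], "roll": 0}
    - {"fingers": 1, "translation": [0, 0, 0.05], "roll": 0}

```text
clock: 16.0
eef_pos: [0.5674, -0.074, 0.0834]
tool_rot: [0.754, -0.656, 0.0, -0.0]
ft_force: [-0.9, -1.1, 1.7]
grip_width: -0.0001
```

play_rows:
  motion:
    - {"fingers": 1, "translation": [0, 0, 0.03], "roll": 0}
    - {"fingers": 1, "translation": [0, 0, 0.03], "roll": 0}
    - {"fingers": 1, "translation": [0, 0, 0.03], "roll": 0}
    - {"fingers": 1, "translation": [0, 0, 0.03], "roll": 0}

```text
clock: 16.33
eef_pos: [0.5674, -0.074, 0.0833]
tool_rot: [0.754, -0.656, 0.0, -0.0]
ft_force: [-1.0, 1.9, 2.7]
grip_width: 0.0
```

```bash
cat > ft.py <<'E'
from h import *
L=[]
for i in range(4): 
    bot.camera('wrist'); o=bot.get_obs(); L.append(np.r_[o['eef_pos'],o['ft_force']])
print(np.mean(L,0).round(4),o['tau'].round(2),o['joint_pos'].round(3),o['clock'])
E
python3 ft.py
```

```text
[ 0.5674 -0.074   0.0832 -0.9846  0.1685  4.0576] [ 4.000e-02 -4.409e+01  2.221e+01 -3.700e-01  2.000e-02  0.000e+00] [-0.13   0.477 -0.033  1.061 -0.     2.873] 16.5333
```

play_rows:
  motion:
    - {"fingers": 1, "translation": [0, 0, 0.03], "roll": 0}
    - {"fingers": 1, "translation": [0, 0, 0.06], "roll": 0}
    - {"fingers": 1, "translation": [0, 0, 0.06], "roll": 0}
    - {"fingers": 1, "translation": [0, 0, 0.06], "roll": 0}

```text
clock: 16.87
eef_pos: [0.5674, -0.0739, 0.083]
tool_rot: [0.754, -0.656, 0.0, -0.0]
ft_force: [-1.2, 0.0, 5.8]
grip_width: 0.0
```

```bash
python3 ft.py
```

```text
[ 0.5674 -0.074   0.083  -1.9423  0.4418  6.0375] [ 6.000e-02 -4.271e+01  2.188e+01 -7.800e-01  3.000e-02  0.000e+00] [-0.13   0.477 -0.033  1.06  -0.     2.873] 17.0667
```

play_rows:
  motion:
    - {"fingers": 1, "translation": [0, 0, 0.04], "roll": 0}
    - {"fingers": 1, "translation": [0, 0, 0.08], "roll": 0}
    - {"fingers": 1, "translation": [0, 0, 0.13], "roll": 0}
    - {"fingers": 1, "translation": [0, 0, 0.13], "roll": 0}
    - {"fingers": 1, "translation": [0, 0, 0.13], "roll": 0}

```text
clock: 17.48
eef_pos: [0.5674, -0.074, 0.0826]
tool_rot: [0.754, -0.656, 0.0, -0.0]
ft_force: [-3.3, 0.4, 11.2]
grip_width: 0.0
```

```bash
python3 ft.py
```

```text
[ 0.5674 -0.074   0.0826 -3.9583 -0.0106 10.5979] [ 8.000e-02 -4.025e+01  2.132e+01 -1.540e+00  4.000e-02  0.000e+00] [-0.13   0.477 -0.035  1.058 -0.     2.873] 17.6833
```

play_rows:
  motion:
    - {"fingers": 1, "translation": [0, 0.1, 0.02], "roll": 0}
    - {"fingers": 1, "translation": [0, 0.25, 0.03], "roll": 0}
    - {"fingers": 1, "translation": [0, 0.5, 0.03], "roll": 0}
    - {"fingers": 1, "translation": [0, 0.75, 0.03], "roll": 0}
    - {"fingers": 1, "translation": [0, 1.0, 0.03], "roll": 0}

```text
clock: 18.1
eef_pos: [0.5613, -0.0751, 0.083]
tool_rot: [0.755, -0.656, 0.003, -0.003]
ft_force: [4.4, 0.7, 6.4]
grip_width: 0.0002
```

```bash
python3 ft.py
```

```text
[ 0.5607 -0.0753  0.0829  2.6015  0.9108  6.6029] [ -0.7  -40.64  18.79   0.92  -0.37  -0.  ] [-1.340e-01  4.610e-01 -6.100e-02  1.042e+00  1.000e-03  2.869e+00] 18.3
```

play_rows:
  motion:
    - {"fingers": 1, "translation": [0, 0.1, 0.05], "roll": 0}
    - {"fingers": 1, "translation": [0, 0.3, 0.1], "roll": 0}
    - {"fingers": 1, "translation": [0, 0.6, 0.13], "roll": 0}
    - {"fingers": 1, "translation": [0, 0.9, 0.13], "roll": 0}
    - {"fingers": 1, "translation": [0, 1.2, 0.13], "roll": 0}
    - {"fingers": 1, "translation": [0, 1.5, 0.13], "roll": 0}

```text
clock: 18.8
eef_pos: [0.5475, -0.0772, 0.0827]
tool_rot: [0.755, -0.656, 0.004, -0.004]
ft_force: [3.7, 2.3, 9.9]
grip_width: -0.0002
```

```bash
cat > bedpos.py <<'E'
from h import *
import sys
# front edge shift along drag via the side camera: front-left corner tracking by template matching against side0
d=snap('side',sys.argv[1]); D=load('side0')
a=cv2.cvtColor(D['p'],cv2.COLOR_RGB2GRAY); b=cv2.cvtColor(d['pixels'],cv2.COLOR_RGB2GRAY)
hsv=cv2.cvtColor(d['pixels'],cv2.COLOR_RGB2HSV)
m=cv2.inRange(hsv,(110,150,30),(130,255,255)); k,l,st,ce=cv2.connectedComponentsWithStats(m)
p=np.array([.6586,-.0098]); R=np.array([[.99,.1415],[-.1415,.99]])
for i in range(1,k):
    if st[i][4]>150 and 200<ce[i][0]<420 and 170<ce[i][1]<400:
        w=onplane(D,ce[i],.1145); print('charm',st[i],ce[i].round(1),w.round(4),'in initial plate frame',(R@(w[:2]-p)).round(4))
exec(open('ft.py').read())
E
python3 bedpos.py s6
```

```text
charm [311 215  16  24 303] [318.6 227.5] [ 0.6057 -0.0144  0.1145] in initial plate frame [-0.053   0.0029]
[ 0.5466 -0.0773  0.0826  2.6283  1.2259 11.2619] [ -0.86 -37.22  17.46   0.76  -0.47  -0.  ] [-1.410e-01  4.360e-01 -1.030e-01  1.023e+00  1.000e-03  2.861e+00] 19.05
```

The bed follows: the charm moved 18 mm for 21 mm of finger travel and its bounding box is unchanged. Dragging on.

play_rows:
  motion:
    - {"fingers": 1, "translation": [0, 0.2, 0], "roll": 0}
    - {"fingers": 1, "translation": [0, 0.5, 0], "roll": 0}
    - {"fingers": 1, "translation": [0, 0.8, 0], "roll": 0}
    - {"fingers": 1, "translation": [0, 1.1, 0], "roll": 0}
    - {"fingers": 1, "translation": [0, 1.4, 0], "roll": 0}
    - {"fingers": 1, "translation": [0, 1.7, 0], "roll": 0}
    - {"fingers": 1, "translation": [0, 2.0, 0], "roll": 0}

```text
clock: 19.63
eef_pos: [0.5277, -0.0801, 0.0826]
tool_rot: [0.755, -0.656, 0.004, -0.004]
ft_force: [4.3, 1.3, 9.4]
grip_width: -0.0002
```

```bash
python3 bedpos.py s7
```

```text
charm [319 218  15  25 300] [326.  230.9] [ 0.5865 -0.0172  0.1145] in initial plate frame [-0.0725  0.0029]
[ 0.5269 -0.0802  0.0825  2.5647  0.8794 10.67  ] [ -0.75 -35.47  17.12   0.76  -0.42  -0.  ] [-1.520e-01  4.020e-01 -1.570e-01  1.003e+00  1.000e-03  2.851e+00] 19.8833
```

Following 1:1 with steady pressure, about 10 N. Continue.

play_rows:
  motion:
    - {"fingers": 1, "translation": [0, 0.2, 0], "roll": 0}
    - {"fingers": 1, "translation": [0, 0.5, 0.01], "roll": 0}
    - {"fingers": 1, "translation": [0, 0.8, 0.02], "roll": 0}
    - {"fingers": 1, "translation": [0, 1.1, 0.02], "roll": 0}
    - {"fingers": 1, "translation": [0, 1.4, 0.02], "roll": 0}
    - {"fingers": 1, "translation": [0, 1.7, 0.02], "roll": 0}
    - {"fingers": 1, "translation": [0, 2.0, 0.02], "roll": 0}
    - {"fingers": 1, "translation": [0, 2.3, 0.02], "roll": 0}
    - {"fingers": 1, "translation": [0, 2.6, 0.02], "roll": 0}

```text
clock: 20.63
eef_pos: [0.5022, -0.0839, 0.0825]
tool_rot: [0.755, -0.656, 0.005, -0.004]
ft_force: [4.2, 1.8, 12.2]
grip_width: 0.0001
```

```bash
python3 bedpos.py s8
```

```text
charm [329 223  16  24 299] [336.1 235.4] [ 0.561  -0.0208  0.1145] in initial plate frame [-0.0982  0.0029]
[ 0.5014 -0.084   0.0825  2.5363  1.074  12.8878] [ -0.66 -32.89  16.5    0.76  -0.39  -0.  ] [-1.670e-01  3.580e-01 -2.240e-01  9.780e-01  1.000e-03  2.836e+00] 20.8833
```

play_rows:
  motion:
    - {"fingers": 1, "translation": [0, 0.2, -0.02], "roll": 0}
    - {"fingers": 1, "translation": [0, 0.5, -0.03], "roll": 0}
    - {"fingers": 1, "translation": [0, 0.8, -0.03], "roll": 0}
    - {"fingers": 1, "translation": [0, 1.1, -0.03], "roll": 0}
    - {"fingers": 1, "translation": [0, 1.4, -0.03], "roll": 0}
    - {"fingers": 1, "translation": [0, 1.7, -0.03], "roll": 0}

```text
clock: 21.38
eef_pos: [0.4853, -0.0864, 0.0826]
tool_rot: [0.755, -0.656, 0.004, -0.004]
ft_force: [4.8, 1.3, 11.2]
grip_width: -0.0003
```

```bash
python3 bedpos.py s9
```

```text
charm [335 226  17  24 303] [343.  238.5] [ 0.544  -0.0234  0.1145] in initial plate frame [-0.1154  0.0028]
[ 0.4844 -0.0865  0.0825  2.5189  0.5914 11.5311] [ -0.5  -31.89  16.5    0.8   -0.3   -0.  ] [-1.770e-01  3.300e-01 -2.670e-01  9.650e-01  1.000e-03  2.825e+00] 21.6333
```

play_rows:
  motion:
    - {"fingers": 1, "translation": [0, 0.2, 0], "roll": 0}
    - {"fingers": 1, "translation": [0, 0.4, 0], "roll": 0}
    - {"fingers": 1, "translation": [0, 0.6, 0], "roll": 0}
    - {"fingers": 1, "translation": [0, 0.8, 0], "roll": 0}
    - {"fingers": 1, "translation": [0, 1.0, 0], "roll": 0}
    - {"fingers": 1, "translation": [0, 1.2, 0], "roll": 0}
    - {"fingers": 1, "translation": [0, 1.4, 0], "roll": 0}

```text
clock: 22.22
eef_pos: [0.4714, -0.0884, 0.0826]
tool_rot: [0.755, -0.656, 0.004, -0.003]
ft_force: [4.4, 1.0, 10.0]
grip_width: 0.0002
```

```bash
python3 bedpos.py s10
```

```text
charm [341 228  16  25 317] [348.6 241.1] [ 0.5301 -0.0252  0.1145] in initial plate frame [-0.1294  0.003 ]
[ 0.4709 -0.0885  0.0825  3.0759  0.4705 11.5567] [ -0.55 -30.79  16.11   1.01  -0.34  -0.  ] [-1.860e-01  3.070e-01 -3.010e-01  9.530e-01  1.000e-03  2.816e+00] 22.4667
```

play_rows:
  motion:
    - {"fingers": 1, "translation": [0, 0.2, 0], "roll": 0}
    - {"fingers": 1, "translation": [0, 0.4, 0], "roll": 0}
    - {"fingers": 1, "translation": [0, 0.6, 0], "roll": 0}
    - {"fingers": 1, "translation": [0, 0.8, 0], "roll": 0}
    - {"fingers": 1, "translation": [0, 1.0, 0], "roll": 0}
    - {"fingers": 1, "translation": [0, 1.2, 0], "roll": 0}

```text
clock: 22.97
eef_pos: [0.4605, -0.0901, 0.0827]
tool_rot: [0.755, -0.656, 0.005, -0.004]
ft_force: [6.4, 1.3, 9.3]
grip_width: 0.0
```

```bash
python3 bedpos.py s11
```

```text
charm [344 230  17  24 313] [352.2 242.5] [ 0.5217 -0.027   0.1145] in initial plate frame [-0.1379  0.0023]
[ 0.4601 -0.0901  0.0826  5.0246  0.9472 10.0823] [ -0.87 -30.31  15.19   1.88  -0.55  -0.  ] [-1.940e-01  2.870e-01 -3.290e-01  9.430e-01  2.000e-03  2.808e+00] 23.2167
```

play_rows:
  motion:
    - {"fingers": 1, "translation": [0, 0.2, 0], "roll": 0}
    - {"fingers": 1, "translation": [0, 0.4, 0], "roll": 0}
    - {"fingers": 1, "translation": [0, 0.6, 0], "roll": 0}
    - {"fingers": 1, "translation": [0, 0.6, 0], "roll": 0}

```text
clock: 23.55
eef_pos: [0.4543, -0.091, 0.0827]
tool_rot: [0.755, -0.656, 0.005, -0.004]
ft_force: [5.5, 1.2, 10.6]
grip_width: -0.0001
```

```bash
python3 bedpos.py s12
```

```text
charm [345 230  16  24 308] [352.3 242.5] [ 0.5216 -0.0269  0.1145] in initial plate frame [-0.1381  0.0025]
[ 0.4543 -0.0911  0.0826  5.4365  0.6231  9.8328] [ -0.82 -29.83  15.02   1.97  -0.53  -0.  ] [-1.990e-01  2.770e-01 -3.430e-01  9.380e-01  1.000e-03  2.804e+00] 23.8
```

The bed has stopped: the charm holds still at a total travel of 103 mm while the finger slips with 5.5 N sideways and 10 N down. Step 1 looks met, so I'm lifting off and opening.

play_rows:
  motion:
    - {"fingers": 1, "translation": [0, 0, -0.5], "roll": 0}
    - {"fingers": 1, "translation": [0, 0, -2], "roll": 0}
    - {"fingers": 1, "translation": [0, 0, -4], "roll": 0}
    - {"fingers": 0, "translation": [0, 0, -6], "roll": 0}
    - {"fingers": -1, "translation": [0, 0, -8], "roll": 0}
    - {"fingers": -1, "translation": [0, 0, -9], "roll": 0}
    - {"fingers": -1, "translation": [0, 0, -9], "roll": 0}
    - {"fingers": -1, "translation": [0, 0, -9], "roll": 0}
    - {"fingers": -1, "translation": [0, 0, -9], "roll": 0}

```text
clock: 24.55
eef_pos: [0.4475, -0.0904, 0.1684]
tool_rot: [0.754, -0.656, -0.001, 0.001]
ft_force: [0.3, -0.2, -0.1]
grip_width: 0.0722
```

```bash
python3 bedpos.py s13
python3 - <<'E'
from h import *
c=snap('scene','sc13'); hsv=cv2.cvtColor(c['pixels'],cv2.COLOR_RGB2HSV)
m=cv2.inRange(hsv,(110,150,30),(130,255,255)); k,l,st,ce=cv2.connectedComponentsWithStats(m)
d=load('sc13')
for i in range(1,k):
    if st[i][4]>30 and 200<ce[i][0]<420 and 170<ce[i][1]<400: print(st[i],ce[i].round(1),onplane(d,ce[i],.1145).round(4))
o=bot.get_obs(); print(o['tool_rot'],o['grip_width'])
cv2.imwrite('pics/c13.png',np.hstack([cv2.resize(d['p'][170:320,200:380],(400,333)),cv2.resize(load('s13')['p'][180:330,250:430],(400,333))])[:,:,::-1])
E
```

```text
charm [344 230  17  24 310] [352.1 242.4] [ 0.5221 -0.0271  0.1145] in initial plate frame [-0.1376  0.0022]
[ 0.4476 -0.0904  0.1685 -0.6955  0.1556 -0.7703] [-0.000e+00 -3.357e+01  2.398e+01  2.000e-02  0.000e+00  0.000e+00] [-0.199  0.191 -0.207  1.174 -0.     2.804] 24.8
[297 221  13  17 161] [302.5 228.3] [ 0.5278 -0.0341  0.1145]
[ 7.54390306e-01 -6.56425775e-01 -5.95725714e-04  3.35440414e-04] 0.08525753635801751
```

View pics/c13.png

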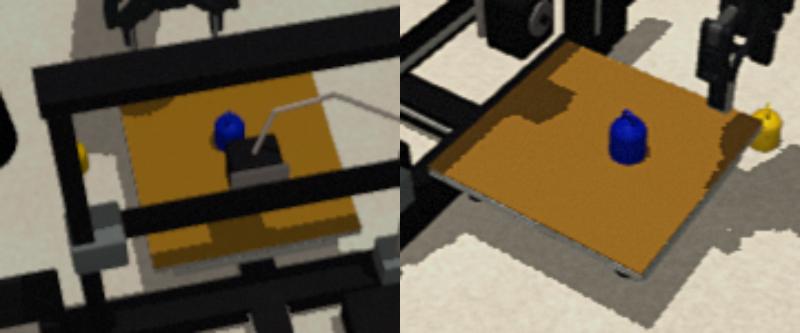

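The plate is fully out in both views, with the charm standing at side crop (628,140) and scene crop (230,132).

Run:
```python
from h import *
from scipy.optimize import fsolve
S=load('scene0');D=load('side0')
for z in (.105,.115):
    s=fsolve(lambda q:[proj(D,[q[0],q[1],z])[0][0]-352.3,proj(S,[q[0],q[1],z])[0][0]-303.3],[.52,-.03]); print(z,s)
    print(proj(D,[*s,.144]),proj(S,[*s,.144]))
e=np.array([.4476,-.0904]); 
a=2*np.arctan2(-.6564,.7544); tx=np.array([np.cos(a),np.sin(a)]); ty=np.array([np.sin(a),-np.cos(a)])
for t in ([.5225,-.0285],s): d=np.array(t)-e; print(t,d@tx*100,d@ty*100)
tub=np.array([.4106,.3503]);d=tub-np.array([.5225,-.0285]); print('tub',d@tx*100,d@ty*100)
```

```text
0.105 [ 0.52520565 -0.03191547]
[[353.04760887 229.88743219]] [[303.16683053 220.53852499]]
0.115 [ 0.52566983 -0.03186071]
[[352.85579097 229.79948013]] [[303.20095885 220.68561762]]
[0.5225, -0.0285] -5.094974273893711 -8.27390096317095
[ 0.52566983 -0.03186071] -4.7183049031580575 -8.541374463443873
tub -39.063335264037995 5.845197862293928
```

play_rows:
  motion:
    - {"fingers": -1, "translation": [-1.6, -2.9, 0], "roll": 0}
    - {"fingers": -1, "translation": [-3.2, -5.8, 0], "roll": 0}
    - {"fingers": -1, "translation": [-4.7, -8.5, 0], "roll": 0}
    - {"fingers": -1, "translation": [-4.7, -8.5, 0], "roll": 0}
    - {"fingers": -1, "translation": [-4.7, -8.5, 0], "roll": 0}
    - {"fingers": -1, "translation": [-4.7, -8.5, 1.5], "roll": 0}
    - {"fingers": -1, "translation": [-4.7, -8.5, 3], "roll": 0}
    - {"fingers": -1, "translation": [-4.7, -8.5, 4], "roll": 0}
    - {"fingers": -1, "translation": [-4.7, -8.5, 4], "roll": 0}

```text
clock: 25.6
eef_pos: [0.5233, -0.0327, 0.1272]
tool_rot: [0.754, -0.657, -0.002, 0.002]
ft_force: [-0.5, -0.5, 1.2]
grip_width: 0.085
```

Run:
```python
from h import *
o=bot.get_obs(); print(o['eef_pos'],o['ft_force'])
a=snap('side','s14')['pixels'][180:300,270:430]; b=snap('wrist','w14')['pixels']
cv2.imwrite('pics/c14.png',np.hstack([cv2.resize(a,(400,300)),cv2.resize(b,(400,300))])[:,:,::-1])
```

```text
[ 0.52333053 -0.03274607  0.12718444] [-0.50055569 -0.52513882  1.20156448]
```

View pics/c14.png

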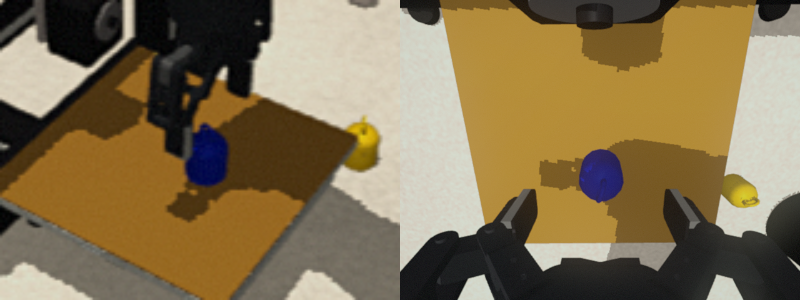

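The charm is centred between the open jaws in the wrist view (about 601 against a jaw middle of 600). Descending and closing.

play_rows:
  motion:
    - {"fingers": -1, "translation": [0, -0.1, 1], "roll": 0}
    - {"fingers": -1, "translation": [0, -0.1, 2], "roll": 0}
    - {"fingers": -1, "translation": [0, -0.1, 3], "roll": 0}
    - {"fingers": -1, "translation": [0, -0.1, 3.6], "roll": 0}
    - {"fingers": -1, "translation": [0, -0.1, 3.9], "roll": 0}
    - {"fingers": -1, "translation": [0, -0.1, 3.9], "roll": 0}
    - {"fingers": -1, "translation": [0, -0.1, 3.9], "roll": 0}

```text
clock: 26.28
eef_pos: [0.527, -0.0321, 0.0904]
tool_rot: [0.754, -0.656, -0.0, 0.0]
ft_force: [-0.1, -0.3, 0.2]
grip_width: 0.0849
```

play_rows:
  motion:
    - {"fingers": -0.5, "translation": [0, 0, 0], "roll": 0}
    - {"fingers": -0.2, "translation": [0, 0, 0], "roll": 0}
    - {"fingers": 0, "translation": [0, 0, 0], "roll": 0}
    - {"fingers": 0.2, "translation": [0, 0, 0], "roll": 0}
    - {"fingers": 0.4, "translation": [0, 0, 0], "roll": 0}
    - {"fingers": 0.6, "translation": [0, 0, 0], "roll": 0}
    - {"fingers": 1, "translation": [0, 0, 0], "roll": 0}
    - {"fingers": 1, "translation": [0, 0, 0], "roll": 0}
    - {"fingers": 1, "translation": [0, 0, 0], "roll": 0}
    - {"fingers": 1, "translation": [0, 0, 0], "roll": 0}

```text
clock: 27.12
eef_pos: [0.5274, -0.0321, 0.091]
tool_rot: [0.754, -0.656, 0.0, -0.0]
ft_force: [-0.2, 0.8, 4.1]
grip_width: 0.0339
```

Run:
```python
from h import *
D=load('side0')
ty=np.array([-.99,-.141,0]);tx=np.array([.141,-.99,0])
for z in (.12,.13,.14,.15):
    c=np.array([.5233,-.0327,z]); print(z,[proj(D,c-.0425*tx+s*.011*ty)[0].round(1).tolist() for s in(-1,1)],[proj(D,c-.055*tx+s*.011*ty)[0].round(1).tolist() for s in(-1,1)])
b=snap('wrist','w15')['pixels']; a=snap('side','s15')['pixels'][190:280,290:410]
cv2.imwrite('pics/c15.png',np.hstack([cv2.resize(a,(400,300)),cv2.resize(b,(400,300))])[:,:,::-1])
exec(open('ft.py').read()); print(o['grip_width'])
```

```text
0.12 [[337.9, 248.4], [347.0, 252.6]] [[334.5, 251.9], [343.7, 256.2]]
0.13 [[338.0, 244.8], [347.2, 249.0]] [[334.5, 248.3], [343.8, 252.6]]
0.14 [[338.1, 241.1], [347.4, 245.4]] [[334.6, 244.7], [344.0, 249.0]]
0.15 [[338.2, 237.4], [347.5, 241.7]] [[334.7, 241.0], [344.1, 245.3]]
[ 0.5274 -0.0321  0.091  -0.9903 -0.4202  6.0256] [-7.000e-02 -3.889e+01  2.121e+01 -3.900e-01 -4.000e-02  1.000e-02] [-0.061  0.391 -0.148  1.031  0.     2.942] 27.4167
0.034191980247664615
```

View pics/c15.png

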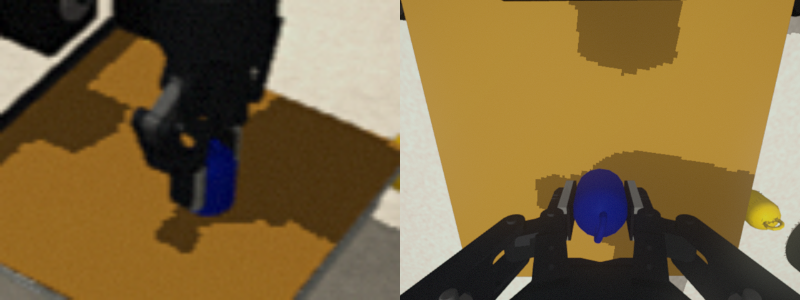

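The charm sits between the pads with the tips low on its sides (side crop about (200,212)). Lifting gently.

play_rows:
  motion:
    - {"fingers": 1, "translation": [0, 0, -0.2], "roll": 0}
    - {"fingers": 1, "translation": [0, 0, -0.6], "roll": 0}
    - {"fingers": 1, "translation": [0, 0, -1.2], "roll": 0}
    - {"fingers": 1, "translation": [0, 0, -2], "roll": 0}
    - {"fingers": 1, "translation": [0, 0, -2.5], "roll": 0}
    - {"fingers": 1, "translation": [0, 0, -2.5], "roll": 0}
    - {"fingers": 1, "translation": [0, 0, -2.5], "roll": 0}
    - {"fingers": 1, "translation": [0, 0, -2.5], "roll": 0}

```text
clock: 28.08
eef_pos: [0.527, -0.0321, 0.1156]
tool_rot: [0.754, -0.656, -0.0, 0.0]
ft_force: [0.0, -0.2, 0.1]
grip_width: 0.0341
```

```bash
python3 bedpos.py s16
python3 - <<'E'
from h import *
print(bot.get_obs()['grip_width'])
hsv=cv2.cvtColor(snap('wrist','w16')['pixels'],cv2.COLOR_RGB2HSV)
for f in('w15','w16'):
    m=cv2.inRange(cv2.cvtColor(load(f)['p'],cv2.COLOR_RGB2HSV),(110,150,20),(130,255,255)); k,l,st,ce=cv2.connectedComponentsWithStats(m); i=1+st[1:,4].argmax(); print(st[i],ce[i])
E
```

```text
charm [349 222  13  24 192] [355.7 234.2] [ 0.5329 -0.0518  0.1145] in initial plate frame [-0.1304 -0.0238]
[ 0.5268 -0.0321  0.1153 -0.0908 -0.2903 -0.4135] [ 0.000e+00 -4.136e+01  2.325e+01  1.000e-02  0.000e+00  0.000e+00] [-0.061  0.368 -0.113  1.09   0.     2.942] 28.3333
0.033885905747079066
[ 277  272   87  117 7258] [320.7349132  328.13461009]
[ 277  271   87  118 7458] [320.47184232 326.56342183]
```

```bash
cat > tub.py <<'E'
from h import *
from scipy.optimize import minimize
def fit(x0=(.41,.35,-.19)):
    V=[]
    for f in ('side0','scene0'):
        d=load(f); hsv=cv2.cvtColor(d['p'],cv2.COLOR_RGB2HSV); m=cv2.inRange(hsv,(65,40,40),(95,255,255)); k,l,st,ce=cv2.connectedComponentsWithStats(m); i=1+st[1:,4].argmax() if f=='side0' else l[205,440]
        print(f,st[i],ce[i].round(1)); m=(l==i).astype(np.uint8); w=np.ones_like(m)
        if f=='scene0': w[:,:425]=0
        V.append((d,m,w))
    def cost(p):
        R=np.array([[np.cos(p[2]),-np.sin(p[2])],[np.sin(p[2]),np.cos(p[2])]]); e=0
        P=[[*(R@[a*hx,b*hy]+p[:2]),z] for hx,hy,z in((.091,.07,.058),(.085,.065,0)) for a in(-1,1) for b in(-1,1)]
        for d,m,w in V:
            h=cv2.convexHull((proj(d,P)*16).astype(np.int32)); q=np.zeros_like(m); cv2.fillConvexPoly(q,h,1,shift=4); e+=((q!=m)*w).sum()/m.sum()
        return e
    r=minimize(cost,x0,method='Nelder-Mead',options=dict(initial_simplex=[x0,(x0[0]+.02,x0[1],x0[2]),(x0[0],x0[1]+.02,x0[2]),(x0[0],x0[1],x0[2]+.15)],xatol=1e-4)); return r.x,r.fun
x,f=fit(); print(x.round(4),np.degrees(x[2]),f)
e=np.array([.527,-.0321]); a=2*np.arctan2(-.6564,.7544); tx=np.array([np.cos(a),np.sin(a)]); ty=np.array([np.sin(a),-np.cos(a)])
d=x[:2]-e; print('move cm',d@tx*100,d@ty*100,'roll',np.degrees(a-x[2]))
E
python3 tub.py
```

```text
side0 [ 188  359  132  121 9870] [254.1 425.7]
scene0 [ 412  173   53   64 2753] [439.9 206.1]
[ 0.4101  0.3498 -0.1927] -11.041672085471275 0.07720659161176663
move cm -39.438583349745535 6.301815383296372 roll -71.01109062784475
```

play_rows:
  motion:
    - {"fingers": 1, "translation": [0, 0, -2], "roll": 0}
    - {"fingers": 1, "translation": [0, 0.2, -4], "roll": 0}
    - {"fingers": 1, "translation": [-2, 0.5, -6], "roll": -4}
    - {"fingers": 1, "translation": [-5, 0.8, -6.5], "roll": -10}
    - {"fingers": 1, "translation": [-8, 1.3, -6.5], "roll": -16}
    - {"fingers": 1, "translation": [-11, 1.8, -6.5], "roll": -22}
    - {"fingers": 1, "translation": [-14, 2.3, -6.5], "roll": -28}
    - {"fingers": 1, "translation": [-17, 2.8, -6.5], "roll": -34}
    - {"fingers": 1, "translation": [-20, 3.2, -6.5], "roll": -40}
    - {"fingers": 1, "translation": [-23, 3.7, -6.5], "roll": -46}
    - {"fingers": 1, "translation": [-26, 4.2, -6.5], "roll": -52}
    - {"fingers": 1, "translation": [-29, 4.7, -6.5], "roll": -58}
    - {"fingers": 1, "translation": [-32, 5.1, -6.5], "roll": -64}
    - {"fingers": 1, "translation": [-35, 5.6, -6.5], "roll": -68}
    - {"fingers": 1, "translation": [-37.5, 6, -6.5], "roll": -71}
    - {"fingers": 1, "translation": [-39.4, 6.3, -6.5], "roll": -71}
    - {"fingers": 1, "translation": [-39.4, 6.3, -6.5], "roll": -71}
    - {"fingers": 1, "translation": [-39.4, 6.3, -6.5], "roll": -71}
    - {"fingers": 1, "translation": [-39.4, 6.3, -6.5], "roll": -71}

```text
clock: 29.97
eef_pos: [0.4102, 0.3489, 0.1803]
tool_rot: [0.995, -0.096, -0.0, 0.0]
ft_force: [-0.2, -0.0, 0.3]
grip_width: 0.0339
```

play_rows:
  motion:
    - {"fingers": 1, "translation": [0, 0, 2], "roll": 0}
    - {"fingers": 1, "translation": [0, 0, 4], "roll": 0}
    - {"fingers": 1, "translation": [0, 0, 6], "roll": 0}
    - {"fingers": 1, "translation": [0, 0, 8], "roll": 0}
    - {"fingers": 1, "translation": [0, 0, 8], "roll": 0}
    - {"fingers": 1, "translation": [0, 0, 8], "roll": 0}

```text
clock: 30.47
eef_pos: [0.4099, 0.3476, 0.0999]
tool_rot: [0.995, -0.097, -0.001, 0.001]
ft_force: [0.0, 0.1, 0.8]
grip_width: 0.0342
```

Run:
```python
from h import *
o=bot.get_obs(); print(o['eef_pos'],o['tool_rot'],o['ft_force'],o['grip_width'],o['clock'],o['joint_pos'].round(2))
a=snap('side','s17')['pixels'][300:480,150:390]; b=snap('wrist','w17')['pixels']
cv2.imwrite('pics/c17.png',np.hstack([cv2.resize(a,(400,300)),cv2.resize(b,(400,300))])[:,:,::-1])
```

```text
[0.40990685 0.34761717 0.09990392] [ 0.99526094 -0.09722759 -0.00102713  0.00118659] [0.00704076 0.08331974 0.83211083] 0.03421551891085677 30.4667 [ 0.7   0.4  -0.11  1.07 -0.    2.47]
```

View pics/c17.png

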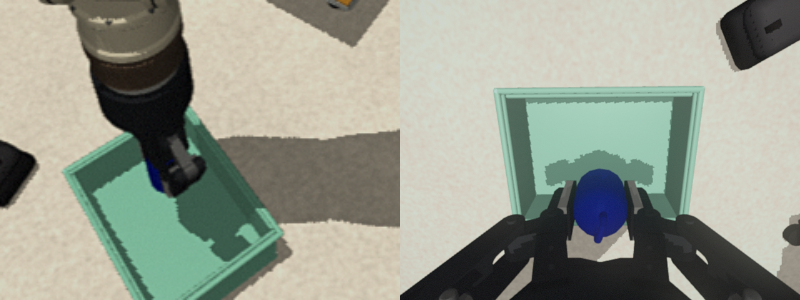

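Run:
```python
from h import *
W=load('w17');D=load('s17')
p=[.4101,.3498,-.1927];R=np.array([[np.cos(p[2]),-np.sin(p[2])],[np.sin(p[2]),np.cos(p[2])]])
P=[[*(R@[a*.091,b*.07]+p[:2]),.058] for a,b in((-1,-1),(-1,1),(1,1),(1,-1))]
print(proj(W,P).round(), [x[:2] for x in np.round(P,3).tolist()])
for z in (.1,.12,.14): print(z,proj(W,[.41,.348,z]).round(),proj(D,[.41,.348,z]).round())
for f in('w17','s17'):
    m=cv2.inRange(cv2.cvtColor(load(f)['p'],cv2.COLOR_RGB2HSV),(110,150,20),(130,255,255)); k,l,st,ce=cv2.connectedComponentsWithStats(m)
    for i in range(1,k):
        if st[i][4]>40: print(f,st[i],ce[i].round(),onplane(load(f),ce[i],.124).round(3))
# observed wrist corners
for uv in((495*1-400,90),(704-400,90)): print(onplane(W,(uv[0]*1.6,uv[1]*1.6),.058).round(3))
print(np.linalg.inv(W['T'])[:3,3])
```

```text
[[181. 363.]
 [149. 142.]
 [491. 141.]
 [460. 363.]] [[0.307, 0.299], [0.334, 0.436], [0.513, 0.401], [0.486, 0.264]]
0.1 [[321. 300.]] [[250. 406.]]
0.12 [[321. 322.]] [[249. 399.]]
0.14 [[321. 350.]] [[247. 392.]]
w17 [ 277  271   87  118 7566] [320. 326.] [0.41  0.348 0.124]
s17 [   0  336   71   78 2533] [ 29. 374.] [0.693 0.556 0.124]
s17 [ 60 358  16  13 129] [ 67. 364.] [0.667 0.507 0.124]
s17 [237 394  11  21 101] [242. 405.] [0.408 0.362 0.124]
s17 [  1 417  19  17 191] [ 11. 425.] [0.629 0.607 0.124]
s17 [ 13 431  62  49 593] [ 40. 451.] [0.561 0.593 0.124]
[0.335 0.434 0.058]
[0.51  0.4   0.058]
[0.42490021 0.42589294 0.25106442]
```

Tub corners projected from the wrist view match the fit within 2 mm, and the charm is over the tub's centre. Lowering and releasing.

play_rows:
  motion:
    - {"fingers": 1, "translation": [0, 0, 2], "roll": 0}
    - {"fingers": 1, "translation": [0, 0, 4], "roll": 0}
    - {"fingers": 1, "translation": [0, 0, 5.5], "roll": 0}
    - {"fingers": 1, "translation": [0, 0, 6.5], "roll": 0}
    - {"fingers": 1, "translation": [0, 0, 7.5], "roll": 0}
    - {"fingers": 1, "translation": [0, 0, 8.2], "roll": 0}
    - {"fingers": 1, "translation": [0, 0, 8.2], "roll": 0}
    - {"fingers": 1, "translation": [0, 0, 8.2], "roll": 0}

```text
clock: 31.23
eef_pos: [0.4105, 0.3496, 0.0189]
tool_rot: [0.995, -0.096, 0.0, -0.0]
ft_force: [-0.3, -0.5, -0.6]
grip_width: 0.0342
```

play_rows:
  motion:
    - {"fingers": 0.1, "translation": [0, 0, 0], "roll": 0}
    - {"fingers": -0.2, "translation": [0, 0, 0], "roll": 0}
    - {"fingers": -0.3, "translation": [0, 0, 0], "roll": 0}
    - {"fingers": -0.4, "translation": [0, 0, 0], "roll": 0}
    - {"fingers": -0.4, "translation": [0, 0, 0], "roll": 0}
    - {"fingers": -0.4, "translation": [0, 0, 0], "roll": 0}
    - {"fingers": -0.4, "translation": [0, 0, 0], "roll": 0}

```text
clock: 31.82
eef_pos: [0.4103, 0.3494, 0.0187]
tool_rot: [0.995, -0.096, 0.0, -0.0]
ft_force: [-0.5, 0.4, -0.8]
grip_width: 0.0597
```

play_rows:
  motion:
    - {"fingers": -0.4, "translation": [0, 0, -1], "roll": 0}
    - {"fingers": -0.4, "translation": [0, 0, -2.5], "roll": 0}
    - {"fingers": -0.4, "translation": [0, 0, -5], "roll": 0}
    - {"fingers": -0.4, "translation": [0, 0, -8], "roll": 0}
    - {"fingers": -0.4, "translation": [0, 0, -11], "roll": 0}
    - {"fingers": -0.4, "translation": [0, 0, -14], "roll": 0}
    - {"fingers": -0.4, "translation": [0, 0, -16], "roll": 0}
    - {"fingers": -0.4, "translation": [0, 0, -16], "roll": 0}
    - {"fingers": -0.4, "translation": [0, 0, -16], "roll": 0}

```text
clock: 32.57
eef_pos: [0.4111, 0.3501, 0.1808]
tool_rot: [0.995, -0.096, 0.001, -0.002]
ft_force: [-0.7, 0.6, -0.5]
grip_width: 0.0599
```

Run:
```python
from h import *
a=snap('scene','s18')['pixels'][150:310,160:520]; b=snap('wrist','w18')['pixels']; snap('side','si18')
cv2.imwrite('pics/c18.png',np.hstack([cv2.resize(a,(440,300)),cv2.resize(b,(360,300))])[:,:,::-1])
W=load('w18'); o=bot.get_obs(); print(o['eef_pos'],o['ft_force'],o['grip_width'])
for f,z in(('w18',.028),('si18',.028)):
    m=cv2.inRange(cv2.cvtColor(load(f)['p'],cv2.COLOR_RGB2HSV),(110,150,20),(130,255,255)); k,l,st,ce=cv2.connectedComponentsWithStats(m)
    for i in range(1,k):
        if st[i][4]>90: print(f,st[i],ce[i].round(),onplane(load(f),ce[i],z).round(3))
# front plate edge: side view corner
s=load('si18')
print('pred plate corners at +.103', proj(s,[[.6586-.99*(.1175+.103)+.1415*y*-1,-.0098-.1415*(.1175+.103)+.99*y,.09] for y in(-.1175,.1175)]).round(1))
```

```text
[0.40944604 0.3487073  0.17743459] [ 0.47973466  0.1684764  -0.91393656] 0.06004749861238495
w18 [ 302  201   38   40 1202] [321. 221.] [0.41  0.348 0.028]
si18 [348 132  54  21 717] [374. 143.] [ 0.82  -0.492  0.028]
si18 [   0  336   71   77 2527] [ 29. 374.] [0.784 0.561 0.028]
si18 [ 60 358  16  13 129] [ 67. 364.] [0.754 0.504 0.028]
si18 [  1 417  19  17 192] [ 11. 425.] [0.71  0.62  0.028]
si18 [244 416  22  28 492] [255. 429.] [0.408 0.351 0.028]
si18 [ 13 431  62  49 590] [ 40. 451.] [0.631 0.604 0.028]
pred plate corners at +.103 [[412.7 234.4]
 [356.7 303.2]]
```

Run:
```python
from h import *
def gold(f):
    m=cv2.inRange(cv2.cvtColor(load(f)['p'],cv2.COLOR_RGB2HSV),(8,120,40),(22,255,255)); m[:,:220]=0; k,l,st,ce=cv2.connectedComponentsWithStats(m); i=1+st[1:,4].argmax(); ys,xs=np.where(l==i); return 'right',xs.max(),'bottom',ys.max(),xs[ys.argmax()]
print(gold('s13'),gold('si18'))
a=load('s13')['p'].astype(int);b=load('si18')['p'].astype(int)
for n,(x0,x1,y0,y1) in dict(cone=(430,490,165,240),glue=(405,430,140,185),mouse=(105,172,372,425)).items(): 
    q=load('side0')['p'].astype(int)[y0:y1,x0:x1]; print(n,np.abs(b[y0:y1,x0:x1]-q).mean().round(1))
m=lambda f:(lambda t:t[2][1+t[2][1:,4].argmax()])(cv2.connectedComponentsWithStats(cv2.inRange(cv2.cvtColor(load(f)['p'],cv2.COLOR_RGB2HSV),(65,40,40),(95,255,255))))
print('tub',m('side0'),m('si18'))
print(bot.job_done())
```

```text
('right', np.int64(412), 'bottom', np.int64(303), np.int64(358)) ('right', np.int64(412), 'bottom', np.int64(303), np.int64(358))
cone 11.7
glue 20.3
mouse 12.7
tub [ 188  359  132  121 9870] [ 188  371  132  109 8595]
the job is handed in; nothing more can be done
None
```

I dragged the bed forward to its stop, lifted the blue charm off the plate, set it down in the mint-green tub and handed the job in at about 33 s.

**Bed:** It travelled about 103 mm and then stopped while the fingertips slid on the plate, at roughly 10 N down and 5.5 N sideways. The highest press I averaged was about 13 N. The plate corners in the side view were identical just after the drag and at the end.

**Charm:** It stayed standing through the drag and lifted cleanly. The wrist and side cameras both place it near (0.41, 0.35), within about 2 mm of the fitted tub centre.

**Checks that disagreed or stayed weak:**
- **Fingertip contact:** The fingertips touched the plate about 20 mm lower in the reported tool height than the stated sizes predict. I went by force and the camera views instead.
- **Grip width:** The gripper read 34 mm on the 36 mm charm, with a brief upward push of 4–6 N on the tool as it closed.
- **Tub:** Its visible outline kept the same left and right edges. Its top edge read 12 pixels lower, perhaps because the arm was in front of it; I did not confirm that.
- **Bystanders:** Image differences against the start were non-zero: cone 11.7, glue bottle 20.3, mouse 12.7 grey levels. I had no noise baseline for them and handed in without following this up. The arm's path stayed clear of all three.
- **Final picture:** The last view was refused because the 12-picture limit was reached, so the end checks rest on numbers only.

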